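# Wash up breathing-hose connectors

### The job

Wash up after a breathing-circuit run: put the stray white connectors from the bench on the steel tray with the one already there, carry the full tray level to the grey soak tub and tip it so that they all slide in, then set the empty tray back flat on its grey mat. Next give two full pumps of detergent, pressing the pump head all the way down and letting it spring right up each time. Finally take the brush, scrub the jar with two full strokes from bottom to rim and put the brush back upright in its stand; leave the meter, bottle and tape alone.

Things in the scene. Friction and masses are not known exactly. Their poses are not given: they have to be found in the camera images.
- tray: Steel scoop tray, 200 mm (x) by 170 mm (y), floor 4 mm thick, 26 mm high walls 4 mm thick at its back (-x) and both sides, none at the +x end: the open end that pieces slide off. Origin at the centre of its underside, z up. Grip tab on the +y side wall. 0.28 kg; starts on the mat, open end roughly towards the world's +y, facing the tub.
- tray_tab (a point): grip point of the tray's upright flat tab, 50 mm long along tray x, 12 mm thick (pinch it across that, the tray's y), from 22 to 78 mm above the tray's underside; this point: tray frame (0, 87, 62) mm
- tray_lip (a point): middle of the top edge of the tray floor at the open end: tray frame (100, 0, 4) mm. The floor is polished: pieces slide at a slope of about 25 degrees, 40 is ample
- mat: flat grey rubber mat, 260 (x) by 240 mm, 3 mm thick, fixed on the bench, where the tray lives; origin at the centre of its underside, its x along the tray's x at the start (turned about 90 degrees from the world)
- conn_a: White plastic breathing-hose connector that starts on the tray, near the back end: tube 72 mm long, 22 mm across (26 at its ends) along x, through a block 36 x 32 x 28 mm (x, y, z) at its middle on which it lies flat; origin at the centre of the block's underside, z up; a round port 18 mm across rises from the top of the block to 45 mm above the underside; 40 g. Grip the block across y (32 mm).
- conn_b: White plastic connector, starts astray on the bench between tray and tub, may be absent: tube 72 mm long, 22 mm across (26 at its ends) along x, through a block 36 x 32 x 28 mm (x, y, z) at its middle on which it lies flat; origin at the centre of the block's underside, z up; the top of the block is plain; 40 g. Grip the block across y (32 mm).
- conn_c: White plastic connector, starts astray on the bench, may be absent: tube 72 mm long, 22 mm across (26 at its ends) along x, through a block 36 x 32 x 28 mm (x, y, z) at its middle on which it lies flat; origin at the centre of the block's underside, z up; a round port 18 mm across rises from the top of the block to 45 mm above the underside; 40 g. Grip the block across y (32 mm).
- conn_d: White plastic connector, starts astray on the bench, may be absent: tube 72 mm long, 22 mm across (26 at its ends) along x, through a block 36 x 32 x 28 mm (x, y, z) at its middle on which it lies flat; origin at the centre of the block's underside, z up; the top of the block is plain; 40 g. Grip the block across y (32 mm).
- conn_e: White plastic connector, starts astray on the bench, may be absent: tube 72 mm long, 22 mm across (26 at its ends) along x, through a block 36 x 32 x 28 mm (x, y, z) at its middle on which it lies flat; origin at the centre of the block's underside, z up; a round port 18 mm across rises from the top of the block to 45 mm above the underside; 40 g. Grip the block across y (32 mm).
- tub: Grey open soak tub, outside 200 (x) by 220 (y) by 90 mm high, walls and floor 6 mm, fixed; origin at the centre of its underside, z up. Its y axis runs roughly along the world's y: its -y end faces the tray, the pump stands beyond its +y end.
- pump_bottle: White detergent bottle fixed at the tub's +y end, 70 mm across, 143 mm tall to its neck, with a pump head whose spout points over the tub (bottle's -x); origin at the centre of its underside
- pump_head (a joint): travel of the pump head in m: 0 up, 0.022 fully down at its stop; a spring (3.5 N at the top, about 11 N at the stop) lifts it again when let go
- pump_top (a point): centre of the top face of the pump head, 36 mm across, 185 mm above the bench when up: press straight down here
- jar: White open round jar fixed on the bench, outside 72 mm across, 100 mm high, inside 64 mm across, floor 6 mm thick, low grey collar at its foot; origin at the centre of its underside. It may stand nearer to the robot or farther than the brush stand.
- jar_rim (a point): centre of the jar's mouth, 100 mm above the bench
- brush_stand: Steel tube stand fixed on the bench that holds the brush upright, narrower and lower than the jar: outside 56 mm, inside 48 mm across, 75 mm high, floor 6 mm; origin at the centre of its underside
- brush: Round brush, 190 mm long: stiff cream bristle head 36 mm across and 85 mm long at the bottom, above it a wooden handle 20 mm across. Origin at the centre of the bristle head's bottom end, z up along the handle. 80 g; starts in the stand handle up, perhaps leaning a few degrees.
- brush_grip (a point): grip point on the brush handle, 145 mm above the bristle end
- meter: black hand-held meter, 80 x 160 x 40 mm, a bystander beyond the work
- spray: white bottle, 68 mm across, 150 mm tall, a bystander beyond the work
- tape: roll of brown tape, 100 mm across, 25 mm high, a bystander beyond the work
Things that resemble listed ones, but are neither listed nor needed, are in the scene too. What is shaped like the conn_d but purple or yellow is not meant.

How it is judged (in metres and radians):
On the way, in this order (a step that is already met when the one before it is completed fails the run):
1. the tray is lifted off its mat, level, with every connector aboard (x of conn_a in the frame of tray between -0.1 and 0.1 m and y of conn_a in the frame of tray between -0.085 and 0.085 m and z of conn_a in the frame of tray between 0 and 0.05 m and x of conn_b in the frame of tray between -0.1 and 0.1 m and y of conn_b in the frame of tray between -0.085 and 0.085 m and z of conn_b in the frame of tray between 0 and 0.05 m and x of conn_c in the frame of tray between -0.1 and 0.1 m and y of conn_c in the frame of tray between -0.085 and 0.085 m and z of conn_c in the frame of tray between 0 and 0.05 m and x of conn_d in the frame of tray between -0.1 and 0.1 m and y of conn_d in the frame of tray between -0.085 and 0.085 m and z of conn_d in the frame of tray between 0 and 0.05 m and x of conn_e in the frame of tray between -0.1 and 0.1 m and y of conn_e in the frame of tray between -0.085 and 0.085 m and z of conn_e in the frame of tray between 0 and 0.05 m and z of tray in the frame of mat above 0.04 m and angle between tray's own z axis and vertical below 0.3 rad), for 0.1 s.
2. every connector is in the soak tub (x of conn_a in the frame of tub between -0.1 and 0.1 m and y of conn_a in the frame of tub between -0.11 and 0.11 m and z of each of conn_a, conn_b, conn_c, conn_d, conn_e in the frame of tub below 0.09 m and x of conn_b in the frame of tub between -0.1 and 0.1 m and y of conn_b in the frame of tub between -0.11 and 0.11 m and x of conn_c in the frame of tub between -0.1 and 0.1 m and y of conn_c in the frame of tub between -0.11 and 0.11 m and x of conn_d in the frame of tub between -0.1 and 0.1 m and y of conn_d in the frame of tub between -0.11 and 0.11 m and x of conn_e in the frame of tub between -0.1 and 0.1 m and y of conn_e in the frame of tub between -0.11 and 0.11 m), for 0.3 s.
3. the pump head is pressed down to its stop (value of joint pump_head above 0.0195 m), for 0.05 s.
4. the pump head is let up again (value of joint pump_head below 0.006 m).
5. the pump head is pressed down to its stop a second time (value of joint pump_head above 0.0195 m), for 0.05 s.
6. the brush is down at the bottom of the jar, first stroke (horizontal distance between brush and jar below 0.03 m and height (world z) of brush below 0.025 m), for 0.05 s.
7. the brush is drawn up towards the rim, first stroke (height (world z) of brush above 0.06 m and horizontal distance between brush and jar below 0.05 m).
8. the brush is down at the bottom of the jar, second stroke (all of step 6), for 0.05 s.
9. the brush is drawn up towards the rim, second stroke (all of step 7).
At the end, for the whole second after the job is handed in: Every connector lies in the tub, below its rim; the tray lies flat on the bench within 70 mm of the mat's centre, the brush stands on the floor of its stand (within 25 mm of its axis, leaning less than 0.3 rad), the pump head is up again (within 4 mm), all at rest (all of step 2 and linear speed of each of conn_a, conn_b, conn_c, conn_d, conn_e, tray, brush below 0.03 m/s and horizontal distance between tray and mat below 0.07 m and height (world z) of tray below 0.012 m and angle between tray's own z axis and vertical below 0.08 rad and horizontal distance between brush and brush_stand below 0.025 m and height (world z) of brush below 0.02 m and angle between brush's own z axis and vertical below 0.3 rad and value of joint pump_head below 0.004 m); the robot touches nothing.
It fails at once if the meter is pushed away more than 30 mm (distance of meter from where it was at the start of the episode above 0.03 m).
It fails at once if the spray is pushed away more than 30 mm (distance of spray from where it was at the start of the episode above 0.03 m).
It fails at once if the tape is pushed away more than 30 mm (distance of tape from where it was at the start of the episode above 0.03 m).
Of conn_b, conn_c, conn_d, conn_e only 2 to 4 are there at a start; the rules pass over those that are not, and their reading is None.
At some moment in a run one of conn_a, conn_b, conn_c, conn_d, conn_e may be knocked a few centimetres aside while the robot is not near it.
It also fails if it takes over 210 s, if anything falls off the work surface, if the arm or the gripper's body presses on something with over 40 N, if the wrist force passes 120 N, or if a joint passes its speed limit or range.

### The arm

A 7-joint arm with a two-finger parallel gripper is mounted at the origin on the work surface. World frame = base frame: x ahead of the robot, y to its left, z up, the work surface at z = 0. Lengths are in mm, angles in degrees, forces in N, time in s.
With the tool pointing down it reaches from about 425 to 825 mm from the base axis. Payload 3.6 kg.
Tool frame: the origin (TCP) lies at the very end of the fingers, on their centre line; the grasp point (between the pads) lies 19 mm behind it; z points along the fingers, y is the direction in which the jaws open and shut (so a half turn about z gives the same grasp; the last joint's range is limited). The gripper opens to 85 mm and grips with 20 to 120 N. Pads are 22 mm wide; open, the fingers measure 114 mm over their backs; the gripper's body (76 mm by 85 mm) begins 54 mm behind the grasp point. The pads swing forward as they close: fully open they stand 13 mm farther back than shut.
Start: joints at [74.857, 35.231, -0.722, 81.555, 0.464, 63.22, -2.315], TCP at [153.131, -631.675, 231.297] pointing down, gripper open.
Joint ranges: [-178.69, 178.69], [-17.37, 117.87], [-77.05, 75.6], [15.02, 138.74], [-78.02, 258.01], [0.78, 113.62], [-162.83, 162.83]. Speed limits (degrees/s): [159.86, 159.86, 180, 180, 180, 180, 180].

### API

Orientations are given as a 3x3 rotation matrix whose columns are the frame's x, y, z axes.
In Python, from bench import robot gives the robot as it stands.
- The arm moves only by the tool play_rows, never from a script. Its argument "plan" is a list that holds one entry, the list of rows, each a list of 7 numbers: the turn, a rotation vector about the tool's x, y, z in rad, then the shift along the tool's x, y, z in cm, then the opening, from 0 (shut) to 1 (fully open). In form: [[[rx, ry, rz, tx, ty, tz, hand], ...]]. A call has 1 to 10 rows; each row shifts and turns the commanded pose from where the row before left it, along the tool's axes as they then stand; what a row does not reach is not made up. A row lasts 1/10 s, in which the tool goes at most 50 mm and 8.59 degrees, less where a joint would pass 70% of its speed; a pose out of reach is approached as far as the arm can. A call with a gripper value outside its range is refused whole. The fingers move at their own pace and stop on an object; "squeeze" is the grip in N (left out, the last holds). Time passes only in rows, so rows that do not move let the fingers close. It gives the time, the measured TCP pose, the force and the opening at its end, in the units of the state.
- robot.state(): the state, without advancing time (a new reading comes with each control period).
- robot.read_camera(name): name is "scene" or "top"; returns a dict with "image" (480x640x3 uint8, red, green, blue), "z_map" (480x640 float32, mm along the optical axis (not along the pixel's ray), 0 where there is no reading), "intrinsics" (3x3 intrinsics, pixels), "k1" (the pictures are not rectified: a ray, as slopes to the right and down, at radius r is drawn at 1 + k1 r^2 times it, then the intrinsics apply), "world_from_camera" (4x4, takes a point from camera to world coordinates). Camera axes: x right, y down, z forward; pixel columns grow to the right and rows downward; lengths in mm; the calibration is good to about 2 mm. A picture is of the moment at which its call begins.
- robot.finish_job(): hands the job in, once; it reports no verdict.
The state is a dict: "time": time; "joint_pos": joint angles; "qd": joint speeds; "joint_torque": joint torques, N m; "tcp_pos": TCP position; "eef_rot": TCP orientation; "ft_force": force on the tool from outside, world axes, zero at the start; "ft_torque": the same for the moment, N m; "width": finger opening in mm.
Only numpy, scipy, OpenCV 4.12 (cv2) and the standard library are available. Lean on these libraries where they do the work, as an engineer would, in place of code of your own. Each camera call takes 0.05 s, during which the arm holds its last target. There are 200 camera calls.

## Working session

There is one attempt and no reset: what is moved stays moved. The work goes in short steps, Python scripts to look and compute and a tool call to move; the robot and the scene stay as the last step left them, time stands still between calls to the robot, and variables do not carry over. Pictures are saved under pics/ and viewed, about 12 in all and at most 16, crops included, and the job is handed in when it is done.

Besides the shell and the picture viewer there is one more tool, called after "Call:" as name([rows], argument=value, ...), one row to a line, values as JSON. play_rows: Moves the arm, as the interface text tells. Its arguments: {"type":"object","properties":{"plan":{"type":"array"},"squeeze":{"type":"number"}},"required":["plan"]}

```bash
ls; mkdir -p pics
cat > h.py <<'E'
import numpy as np, cv2
from bench import robot
def cam(name):
    c=robot.read_camera(name); K=np.array(c["intrinsics"]); k=c["k1"]
    c["W"]=np.array(c["world_from_camera"])
    h,w=c["z_map"].shape
    u,v=np.meshgrid(np.arange(w),np.arange(h))
    p=cv2.undistortPoints(np.stack([u,v],-1).reshape(-1,1,2).astype(np.float64),K,np.array([k,0,0,0,0.])).reshape(h,w,2)
    z=c["z_map"].astype(float)
    P=np.stack([p[...,0]*z,p[...,1]*z,z],-1)@c["W"][:3,:3].T+c["W"][:3,3]
    P[z==0]=np.nan
    c["P"]=P; return c
def save(c,f,crop=None,s=1):
    im=c["image"][...,::-1]
    if crop: u0,v0,u1,v1=crop; im=im[v0:v1,u0:u1]
    cv2.imwrite(f,cv2.resize(im,None,fx=s,fy=s,interpolation=cv2.INTER_CUBIC))
E
python3 - <<'E'
from h import *
for n in("scene","top"):
    c=cam(n); save(c,f"pics/{n}0.png"); print(n,c["W"].round(2).tolist(),c["k1"],c["intrinsics"])
    np.save(n+"0.npy",c["P"])
print(robot.state())
E
```

```text
pics
scene [[-0.3, 0.79, -0.53, 1210.16], [0.95, 0.25, -0.17, 180.5], [0.0, -0.55, -0.83, 1156.25], [0.0, 0.0, 0.0, 1.0]] -0.1410006159111678 [[535.46656511   0.         326.032455  ]
 [  0.         535.46656511 231.77623146]
 [  0.           0.           1.        ]]
top [[-0.07, -0.98, 0.21, 351.11], [-1.0, 0.07, -0.01, -21.66], [-0.0, -0.21, -0.98, 1072.3], [0.0, 0.0, 0.0, 1.0]] -0.0275700732189191 [[469.0657105    0.         319.15181518]
 [  0.         469.0657105  235.78472737]
 [  0.           0.           1.        ]]
{'time': 0.1, 'joint_pos': array([74.85823255, 35.28494131, -0.72237894, 81.63368293,  0.46395884,
       63.22122314, -2.31528749]), 'qd': array([-0.00259561, -0.06383102, -0.01201745, -0.22273712,  0.08992464,
        0.02631568, -0.04917452]), 'joint_torque': array([ 7.53065215e-04, -4.70382249e+01,  2.60388264e-01, -1.71572614e+01,
        1.01934245e-02,  5.89644405e-03, -2.08963104e-05]), 'tcp_pos': array([ 152.94020626, -631.02054058,  230.23114985]), 'eef_rot': array([[ 9.71853392e-01,  2.35585715e-01, -5.96457941e-04],
       [ 2.35586467e-01, -9.71850635e-01,  2.31506638e-03],
       [-3.42714614e-05, -2.39042253e-03, -9.99997142e-01]]), 'ft_force': array([-0.60025931, -0.1569454 , -0.01945606]), 'ft_torque': array([-0.04812636, -0.00014013, -0.03241301]), 'width': 85.43526492236217}
```

View pics/top0.png

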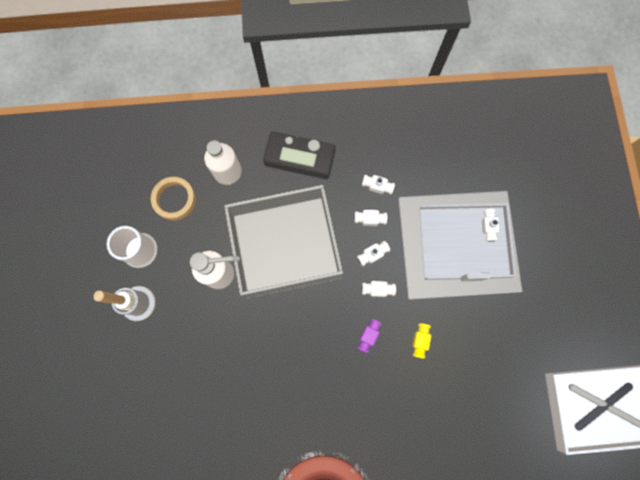

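View pics/scene0.png

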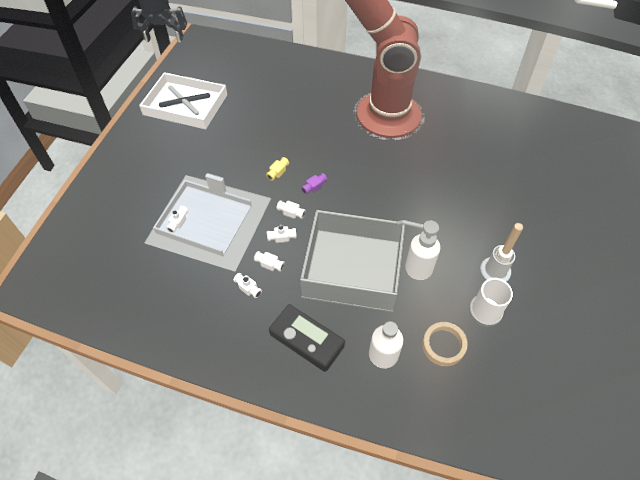

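The top view shows four stray connectors at (378,184), (371,217), (374,253) and (379,289). It also shows conn_a on the tray at (491,225), the tub at (285,240), the pump at (200,262), the jar at (130,245) and the brush and stand at (125,300). The scene view agrees.

```bash
cat >> h.py <<'E'
def fit_circle(p):
    A=np.c_[2*p,np.ones(len(p))]; s=np.linalg.lstsq(A,(p**2).sum(1),rcond=None)[0]
    return s[:2],np.sqrt(s[2]+s[:2]@s[:2])
def conns(c, zlo=8, zhi=40, region=None):
    """list (x,y,angle deg of tube axis,zmax,pix)"""
    im=c["image"].astype(int); P=c["P"]
    m=(im.min(2)>190)&(im.max(2)-im.min(2)<25)&(P[...,2]>zlo)&(P[...,2]<zhi)
    if region: x0,x1,y0,y1=region; m&=(P[...,0]>x0)&(P[...,0]<x1)&(P[...,1]>y0)&(P[...,1]<y1)
    n,l,st,ce=cv2.connectedComponentsWithStats(m.astype(np.uint8))
    out=[]
    for i in range(1,n):
        if st[i,4]<100: continue
        q=P[l==i]; r=cv2.minAreaRect(q[:,:2].astype(np.float32))
        box=cv2.boxPoints(r); e=max((box[1]-box[0],box[2]-box[1]),key=np.linalg.norm)
        mu=q[:,:2].mean(0); w,V=np.linalg.eigh(np.cov(q[:,:2].T)); a=V[:,1]
        out.append((np.round(r[0],1),np.round(r[1],1),round(np.degrees(np.arctan2(a[1],a[0]))%180,1),mu.round(1),round(q[:,2].max(),1),st[i,4],ce[i].round()))
    return out
E
python3 - <<'E'
from h import *
for n in("top","scene"):
    c=cam(n);P=c["P"];print(n)
    for o in conns(c,region=(300,900,-700,-0)): print(*o)
    def sel(x0,x1,y0,y1,z0,z1): 
        return P[(P[...,0]>x0)&(P[...,0]<x1)&(P[...,1]>y0)&(P[...,1]<y1)&(P[...,2]>z0)&(P[...,2]<z1)]
    q=sel(300,800,-700,-150,60,90); print("tab",len(q),q.mean(0),cv2.minAreaRect(q[:,:2].astype(np.float32)))
    q=sel(300,900,-150,250,80,95); r=cv2.minAreaRect(q[:,:2].astype(np.float32)); print("tub rim",len(q),r)
    q=sel(300,800,-700,-150,21,33); 
    q=sel(300,900,100,700,176,195); print("high",len(q))
    if len(q): 
        for k in range(176,195,3): 
            s=q[(q[:,2]>=k)&(q[:,2]<k+3)]; print(k,len(s),s.mean(0) if len(s) else '')
    for z0,z1,nm in((92,106,"jar"),(66,80,"stand")):
        q=sel(300,900,330,700,z0,z1); print(nm,len(q),cv2.minAreaRect(q[:,:2].astype(np.float32)) if len(q) else '')
E
```

```text
top
[ 688.2 -182.5] [72.6 31.6] 68.4 [ 685.8 -181.5] 39.6 309 [378. 184.]
[ 537.6 -372.1] [200.8 171.8] 33.1 [ 557.7 -422.5] 34.7 313 [489. 230.]
[ 566.3 -419.3] [96.7 95. ] 165.3 [ 565.  -425.7] 39.2 507 [489. 227.]
[ 609.1 -156.4] [72.3 31.2] 83.1 [ 608.1 -155.8] 33.3 369 [371. 217.]
[ 594.6 -351. ] [54.6 45.1] 85.3 [ 590.3 -353.5] 14.8 106 [455. 220.]
[ 525.8 -155.2] [31.9 73. ] 114.3 [ 523.8 -153.9] 39.2 335 [373. 253.]
[ 485.9 -403.3] [57.4 39.6] 51.0 [ 485.5 -401.6] 13.8 119 [482. 263.]
[ 463.  -310.9] [54.3 67.3] 100.4 [ 468.5 -316.2] 33.6 141 [447. 272.]
[ 444.4 -158.8] [71.9 32.1] 83.1 [ 443.4 -158.2] 33.0 398 [379. 288.]
tab 166 [ 449.39384528 -362.08910461   77.66237661] ((449.3899230957031, -365.4595642089844), (51.52758026123047, 11.589176177978516), 85.49967956542969)
tub rim 1408 ((614.8291625976562, 64.96334838867188), (288.0706787109375, 337.9228210449219), 88.88751220703125)
high 488
176 39 [493.60014282 212.7797096  177.84947147]
179 93 [504.47598616 178.82215746 180.72815907]
182 155 [503.3999708  202.58099107 183.61733985]
185 152 [503.06645676 213.18884369 186.2
[... 850 characters left out ...]
6703491211), 88.3633041381836)
tub rim 1366 ((610.5621948242188, 67.1104507446289), (313.2744445800781, 330.3864440917969), 83.24542999267578)
high 365
176 50 [503.63786625 221.18461198 177.72951737]
179 60 [508.87532759 189.21821709 180.45323743]
182 91 [508.91186241 196.04537219 183.43981844]
185 116 [505.9875765  211.39378794 186.22575541]
188 29 [486.64396581 282.47775636 189.18295358]
191 9 [462.47261551 389.87182655 192.85388957]
194 10 [454.07033966 387.07394698 194.58703543]
jar 302 ((532.03564453125, 392.9154357910156), (71.8353042602539, 165.03179931640625), 75.57427215576172)
stand 352 ((520.2353515625, 380.8849182128906), (69.6556396484375, 183.96226501464844), 89.05345916748047)
```

Run:
```python
from h import *
R=lambda q: cv2.minAreaRect(q[:,:2].astype(np.float32))
def rr(n,q):
    (c,s,a)=R(q) if len(q) else ((0,0),(0,0),0); print(n,len(q),np.round(c,1),np.round(s,1),round(a,1))
for n in("top","scene"):
    P=np.load(n+"0.npy"); print(n)
    def sel(x0,x1,y0,y1,z0,z1): 
        return P[(P[...,0]>x0)&(P[...,0]<x1)&(P[...,1]>y0)&(P[...,1]<y1)&(P[...,2]>z0)&(P[...,2]<z1)]
    q=sel(480,720,-120,164,84,95); q=q[~((q[:,1]>140)&(np.abs(q[:,0]-505)<50)&(q[:,1]>172))]; rr("tub",q)
    b=sel(480,720,-70,200,3,12); rr("tubfloor",b)
    rr("traytop",sel(440,660,-500,-240,25,33)); rr("tabtop",sel(400,500,-420,-300,72,90))
    for lo,hi in ((181,190),):
        q=sel(470,545,180,250,lo,hi); rr("pump",q); q=q[:,:2]; print(q.mean(0),q.min(0),q.max(0))
    q=sel(480,620,330,470,96,104); rr("jar",q); print(fit_circle(q[:,:2]))
    q=sel(420,620,330,500,72,79); rr("stand",q)
    for lo in range(60,200,10):
        q=sel(400,500,330,470,lo,lo+10); 
        if len(q): print(lo,len(q),q.mean(0).round(1),np.ptp(q[:,:2],axis=0).round(1))
c=cam("top"); save(c,"pics/a.png",(80,170,420,340),2.3)
c2=cam("scene"); save(c2,"pics/b.png",(400,200,560,370),3)
```

```text
top
tub 762 [563.   45.3] [196.  220.6] 7.7
tubfloor 6575 [600.  65.] [240.  269.9] 0.0
traytop 646 [ 535.7 -371.5] [202.4 175. ] 86.7
tabtop 143 [ 449.7 -365.3] [49.5 11.2] 86.0
pump 269 [507.3 201.6] [34.6 34.1] 52.5
[506.78927155 201.09459014] [489.67688754 180.13745784] [524.86861222 219.0630363 ]
jar 213 [574.6 382.7] [69.9 70.4] 48.8
(array([574.2059055 , 381.95072831]), np.float64(33.44106461664534))
stand 243 [515.9 387.9] [ 68.4 181.7] 83.3
60 76 [447.9 376.9  64.9] [52.  45.3]
70 191 [450.6 383.2  74.7] [55.4 54.5]
80 71 [451.5 379.7  86.6] [33.9 36.7]
90 100 [452.8 382.9  92.9] [33.6 30.5]
100 19 [451.6 382.6 104.8] [18.3 11.2]
110 18 [452.6 380.9 115. ] [16.5  5.8]
120 22 [451.5 381.7 124.4] [18.3  8.2]
130 24 [451.2 382.5 135. ] [17.8 12.1]
140 25 [452.4 381.8 145.4] [18.4  7.8]
150 19 [452.2 381.8 155.8] [17.   7.8]
160 26 [451.2 383.1 164.4] [19.4 11.9]
170 23 [452.  382.1 175.2] [19.1  9.1]
180 28 [451.6 382.4 184.7] [18.5 10.5]
190 95 [453.2 387.9 195.7] [18.7 19.5]
scene
tub 684 [564.8  45.2] [198.3 219. ] 7.6
tubfloor 4111 [599.8  65. ] [269.5 239.6] 89.9
traytop 4
[... 197 characters left out ...]
789525]
jar 183 [577.7 381.6] [69.2 73. ] 15.7
(array([576.59886178, 381.59361146]), np.float64(33.7962557462776))
stand 219 [520.4 380.6] [ 68.6 184.2] 88.5
60 84 [468.7 386.6  65. ] [48.8 53.2]
70 144 [464.6 386.2  74.4] [55.7 55.4]
80 72 [463.5 387.2  86.1] [33.6 39.5]
90 63 [461.8 386.3  92.7] [29.2 33.8]
100 22 [462.3 387.6 104.5] [13.9 15.8]
110 19 [461.9 386.8 115.6] [13.  18.7]
120 25 [461.5 387.6 124.4] [14.1 18. ]
130 20 [462.6 388.4 135.5] [13.9 17.6]
140 23 [462.5 385.9 145.1] [13.3 18.3]
150 24 [462.2 386.6 155.1] [11.8 19.9]
160 25 [461.8 387.  164. ] [15.3 19.2]
170 27 [462.4 386.2 174.6] [12.3 17.4]
180 31 [461.1 386.5 184.9] [15.3 20.5]
190 61 [456.3 388.7 195.4] [20.2 19.2]
```

View pics/b.png

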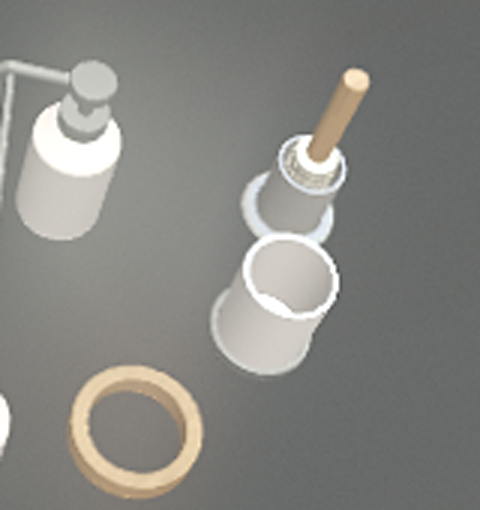

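The crop shows the brush nearly upright in its stand at crop (325,150), the jar in front of it at (290,275), and the pump head at (93,80). I'll write a planning helper and start with the nearest connector.

```bash
cat >> h.py <<'E'
def plan(start,target,n):
    """start/target (x,y,z,a deg) tool down; constant row x n"""
    x,y,z,a=start; X,Y,Z,A=target
    d=(A-a+180)%360-180; s=np.radians(d)/n
    M=np.zeros((2,2))
    for k in range(n):
        t=np.radians(a)+k*s; M+=np.array([[np.cos(t),np.sin(t)],[np.sin(t),-np.cos(t)]])
    t=np.linalg.solve(M,[X-x,Y-y])/10
    print(f"{n} rows: rz {-s:.4f}  t {t[0]:.3f} {t[1]:.3f} {(z-Z)/n/10:.3f}  |t| {np.hypot(*t):.2f}")
def here():
    s=robot.state(); r=s["eef_rot"]; a=np.degrees(np.arctan2(r[1,0],r[0,0]))
    tilt=np.degrees(np.arccos(-r[2,2]))
    print("t",round(s["time"],2),"tcp",s["tcp_pos"].round(1),"a",a.round(2),"tilt",tilt.round(2),"F",s["ft_force"].round(1),"w",round(s["width"],1),"j",s["joint_pos"].round(0))
    return (*s["tcp_pos"],a)
def goto(*wps):
    p=here()
    for *t,n in wps:
        if len(t)==3: t=(*t,p[3])
        plan(p,t,n); p=t
E
python3 -c "
from h import *
goto((445.7,-158.5,130,83.6,14))"
```

```text
t 0.3 tcp [ 153.1 -631.4  230.9] a 13.63 tilt 0.06 F [-0.  -0.7 -0.4] w 85.4 j [75. 35. -1. 82.  0. 63. -2.]
14 rows: rz -0.0872  t 4.135 -0.889 0.721  |t| 4.23
```

Call:
play_rows([
  [[0, 0, -0.087, 4.13, -0.89, 0.72, 0.7], [0, 0, -0.087, 4.13, -0.89, 0.72, 0.7], [0, 0, -0.087, 4.13, -0.89, 0.72, 0.7], [0, 0, -0.087, 4.13, -0.89, 0.72, 0.7], [0, 0, -0.087, 4.13, -0.89, 0.72, 0.7], [0, 0, -0.087, 4.13, -0.89, 0.72, 0.7], [0, 0, -0.087, 4.13, -0.89, 0.72, 0.7], [0, 0, -0.087, 4.13, -0.89, 0.72, 0.7], [0, 0, -0.087, 4.13, -0.89, 0.72, 0.7], [0, 0, -0.087, 4.13, -0.89, 0.72, 0.7]],
])

```text
time: 1.3
tcp_pos: [427.1, -325.0, 159.3]
eef_rot: [[0.443, 0.896, 0.001], [0.896, -0.443, -0.0], [0.0, 0.001, -1.0]]
ft_force: [0.9, 1.1, 0.6]
width: 59.7
```

Call:
play_rows([
  [[0, 0, -0.087, 4.13, -0.89, 0.72, 0.7], [0, 0, -0.087, 4.13, -0.89, 0.72, 0.7], [0, 0, -0.087, 4.13, -0.89, 0.72, 0.7], [0, 0, -0.087, 4.13, -0.89, 0.72, 0.7], [0, 0, 0, 0, 0, 0, 0.7], [0, 0, 0, 0, 0, 0, 0.7]],
])

```text
time: 1.9
tcp_pos: [446.3, -158.7, 130.6]
eef_rot: [[0.113, 0.994, 0.0], [0.994, -0.113, -0.0], [-0.0, 0.0, -1.0]]
ft_force: [0.6, -0.6, -0.1]
width: 59.9
```

```bash
python3 -c "
from h import *
goto((445.7,-158.5,60,83.6,2),(445.7,-158.5,8,83.6,3))
for n in ('top','scene'):
  for o in conns(cam(n),region=(400,760,-260,-80)): print(*o)
"
```

```text
t 1.9 tcp [ 446.3 -158.7  130.6] a 83.53 tilt 0.0 F [ 0.6 -0.6 -0.1] w 59.9 j [ 30.  29. -19. 116.  15.  37.  -5.]
2 rows: rz -0.0006  t 0.005 -0.031 3.532  |t| 0.03
3 rows: rz -0.0000  t 0.000 0.000 1.733  |t| 0.00
[ 688.3 -182.7] [72.6 32. ] 68.2 [ 685.9 -181.6] 39.3 308 [378. 184.]
[ 609.2 -156.2] [71.9 31.2] 83.2 [ 608.2 -156. ] 33.0 371 [371. 217.]
[ 521.2 -145.8] [31.9 52.9] 127.8 [ 519.6 -141.8] 38.6 220 [368. 255.]
[ 445.4 -143. ] [40.  31.5] 69.1 [ 444.  -142.9] 31.5 211 [372. 289.]
[ 447.7 -158.1] [72.9 35.5] 83.5 [ 449.4 -157.8] 37.3 287 [290. 208.]
[ 528.3 -154.2] [34.4 72.1] 115.6 [ 532.  -151.7] 38.0 283 [282. 234.]
[ 611.3 -155.9] [74.  33.5] 82.4 [ 614.6 -155.8] 36.3 336 [268. 260.]
[ 691.6 -181.3] [74.2 33.1] 69.8 [ 695.1 -180.4] 39.2 286 [247. 285.]
```

Call:
play_rows([
  [[0, 0, 0, 0, -0.06, 3.5, 0.7], [0, 0, 0, 0, 0, 3.5, 0.7], [0, 0, 0, 0, 0, 2.2, 0.7], [0, 0, 0, 0, 0, 2.0, 0.7], [0, 0, 0, 0, 0, 1.0, 0.7], [0, 0, 0, 0, 0, 0, 0.2], [0, 0, 0, 0, 0, 0, 0.2], [0, 0, 0, 0, 0, 0, 0.2], [0, 0, 0, 0, 0, -2, 0.2], [0, 0, 0, 0, 0, -4, 0.2]],
], squeeze=40)

```text
time: 3.0
tcp_pos: [444.1, -159.0, 68.1]
eef_rot: [[0.115, 0.993, -0.004], [0.993, -0.115, 0.001], [0.001, -0.004, -1.0]]
ft_force: [0.5, -0.8, -0.6]
width: 31.0
```

```bash
python3 -c "
from h import *
p=here()
plan(p,(499.4,-363.4,110,-3.2),14)
"
```

```text
t 3.0 tcp [ 444.1 -159.    68.1] a 83.42 tilt 0.26 F [ 0.5 -0.8 -0.6] w 31.0 j [ 28.  35. -16. 120.  20.  28.  -9.]
14 rows: rz 0.1080  t -0.784 1.470 -0.299  |t| 1.67
```

Call:
play_rows([
  [[0, 0, 0.108, -0.78, 1.47, -0.9, 0.2], [0, 0, 0.108, -0.78, 1.47, -0.9, 0.2], [0, 0, 0.108, -0.78, 1.47, -0.9, 0.2], [0, 0, 0.108, -0.78, 1.47, -0.9, 0.2], [0, 0, 0.108, -0.78, 1.47, -0.6, 0.2], [0, 0, 0.108, -0.78, 1.47, 0, 0.2], [0, 0, 0.108, -0.78, 1.47, 0, 0.2], [0, 0, 0.108, -0.78, 1.47, 0, 0.2], [0, 0, 0.108, -0.78, 1.47, 0, 0.2], [0, 0, 0.108, -0.78, 1.47, 0, 0.2]],
])

```text
time: 4.0
tcp_pos: [519.3, -300.3, 111.5]
eef_rot: [[0.932, 0.363, 0.002], [0.363, -0.932, -0.0], [0.002, 0.001, -1.0]]
ft_force: [0.8, 1.2, -0.3]
width: 31.3
```

Call:
play_rows([
  [[0, 0, 0.108, -0.78, 1.47, 0, 0.2], [0, 0, 0.108, -0.78, 1.47, 0, 0.2], [0, 0, 0.108, -0.78, 1.47, 0, 0.2], [0, 0, 0.108, -0.78, 1.47, 0, 0.2], [0, 0, 0, 0, 0, 0, 0.2], [0, 0, 0, 0, 0, 3, 0.2], [0, 0, 0, 0, 0, 2, 0.2], [0, 0, 0, 0, 0, 0, 0.2]],
])

```text
time: 4.8
tcp_pos: [499.8, -360.5, 58.2]
eef_rot: [[0.999, -0.053, -0.004], [-0.053, -0.999, 0.005], [-0.005, -0.005, -1.0]]
ft_force: [-0.4, 0.2, -0.5]
width: 30.7
```

```bash
python3 -c "
from h import *
goto((499.4,-363.4,17,-3.2,3))
c=cam('top');save(c,'pics/c.png',(380,170,560,320),3)
"
```

```text
t 4.8 tcp [ 499.8 -360.5   58.2] a -3.03 tilt 0.39 F [-0.4  0.2 -0.5] w 30.7 j [ 31.  44.   5.  97.  -6.  40. -54.]
3 rows: rz 0.0010  t -0.008 0.099 1.372  |t| 0.10
```

View pics/c.png

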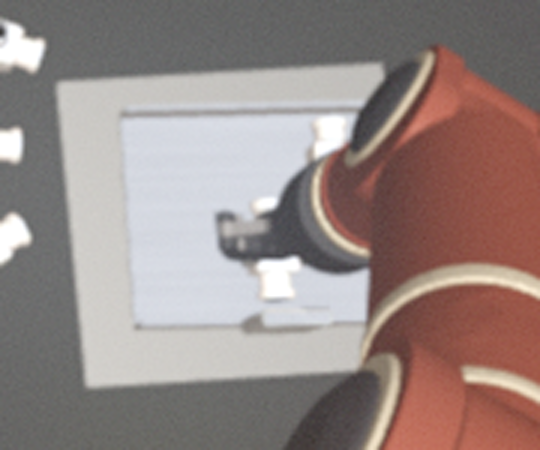

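The crop shows the held connector over the tray at crop (275,250), between conn_a at (328,135) and the tab at (295,315). I'll lower it and release.

Call:
play_rows([
  [[0, 0, 0, 0, 0.2, 2.0, 0.2], [0, 0, 0, 0, 0, 1.5, 0.2], [0, 0, 0, 0, 0, 0.7, 0.2], [0, 0, 0, 0, 0, 0, 0.2], [0, 0, 0, 0, 0, 0, 0.5], [0, 0, 0, 0, 0, 0, 0.5], [0, 0, 0, 0, 0, -2, 0.5], [0, 0, 0, 0, 0, -4, 0.5], [0, 0, 0, 0, 0, -4, 0.7]],
])

```text
time: 5.75
tcp_pos: [500.8, -365.3, 119.8]
eef_rot: [[0.998, -0.056, -0.0], [-0.056, -0.998, 0.0], [-0.001, -0.0, -1.0]]
ft_force: [0.6, -1.3, 0.1]
width: 55.8
```

```bash
python3 -c "
from h import *
goto((527.5,-154.5,115,115,18))
for n in ('top','scene'):
  for o in conns(cam(n),region=(400,760,-260,-80)): print(*o)
"
```

```text
t 5.75 tcp [ 500.8 -365.3  119.8] a -3.22 tilt 0.03 F [ 0.6 -1.3  0.1] w 55.8 j [ 31.  39.   6.  94.  -5.  47. -55.]
18 rows: rz -0.1146  t 1.226 -0.713 0.027  |t| 1.42
[ 688.5 -182.6] [72.5 31.4] 68.5 [ 685.9 -181.4] 39.6 310 [378. 184.]
[ 609.5 -156.1] [72.  31.9] 83.4 [ 608.2 -155.8] 33.1 369 [371. 217.]
[ 525.7 -155.2] [32.  72.7] 114.7 [ 524.1 -154.3] 38.2 337 [374. 253.]
[ 528.1 -154.5] [34.7 72. ] 116.1 [ 532.  -151.5] 39.8 288 [282. 234.]
[ 611.9 -156.6] [74.1 33.1] 82.2 [ 614.6 -155.7] 35.5 334 [268. 260.]
[ 692.  -181.6] [74.6 33. ] 70.2 [ 695.2 -180.3] 39.5 285 [247. 285.]
```

Call:
play_rows([
  [[0, 0, -0.115, 1.22, -0.71, 0, 0.7], [0, 0, -0.115, 1.22, -0.71, 0, 0.7], [0, 0, -0.115, 1.22, -0.71, 0, 0.7], [0, 0, -0.115, 1.22, -0.71, 0, 0.7], [0, 0, -0.115, 1.22, -0.71, 0, 0.7], [0, 0, -0.115, 1.22, -0.71, 0, 0.7], [0, 0, -0.115, 1.22, -0.71, 0, 0.7], [0, 0, -0.115, 1.22, -0.71, 0, 0.7], [0, 0, -0.115, 1.22, -0.71, 0, 0.7]],
])

```text
time: 6.75
tcp_pos: [573.8, -267.5, 118.7]
eef_rot: [[0.554, 0.833, 0.001], [0.833, -0.554, -0.0], [0.0, 0.001, -1.0]]
ft_force: [-0.2, 0.4, -0.4]
width: 59.7
```

Call:
play_rows([
  [[0, 0, -0.115, 1.22, -0.71, 0, 0.7], [0, 0, -0.115, 1.22, -0.71, 0, 0.7], [0, 0, -0.115, 1.22, -0.71, 0, 0.7], [0, 0, -0.115, 1.22, -0.71, 0, 0.7], [0, 0, -0.115, 1.22, -0.71, 0, 0.7], [0, 0, -0.115, 1.22, -0.71, 0, 0.7], [0, 0, -0.115, 1.22, -0.71, 0, 0.7], [0, 0, -0.115, 1.22, -0.71, 0, 0.7], [0, 0, -0.115, 1.22, -0.71, 0, 0.7], [0, 0, 0, 0, 0, 0, 0.7]],
])

```text
time: 7.75
tcp_pos: [525.4, -154.5, 118.7]
eef_rot: [[-0.43, 0.903, -0.001], [0.903, 0.43, 0.001], [0.001, -0.001, -1.0]]
ft_force: [-0.8, -0.4, -0.2]
width: 59.7
```

```bash
python3 -c "
from h import *
goto((527,-154.7,60,115.3,2))
for n in ('top','scene'):
  for o in conns(cam(n),region=(400,760,-490,-80)): print(*o)
"
```

```text
t 7.75 tcp [ 525.4 -154.5  118.7] a 115.49 tilt 0.09 F [-0.8 -0.4 -0.2] w 59.7 j [ 31.  37. -27. 105.  23.  43.  18.]
2 rows: rz 0.0017  t -0.043 0.066 2.934  |t| 0.08
[ 698.4 -163.8] [30.6 27.3] 109.7 [ 697.9 -161. ] 33.1 101 [369. 180.]
[ 535.7 -403.1] [139.1 173. ] 19.6 [ 553.1 -439.6] 33.6 293 [497. 231.]
[ 567.4 -432.1] [61.1 92.2] 167.7 [ 565.2 -425.7] 39.1 437 [489. 226.]
[ 521.2 -146.2] [31.5 53.1] 103.1 [ 518.3 -144.2] 38.1 236 [369. 256.]
[ 527.6 -377.2] [215.9 193.4] 92.4 [ 541.6 -370. ] 40.0 2206 [203. 218.]
[ 528.2 -153.4] [33.3 72.4] 115.4 [ 531.6 -151.6] 39.2 282 [282. 234.]
[ 611.5 -155.3] [77.2 33.4] 82.4 [ 614.5 -155.6] 33.7 335 [268. 260.]
[ 690.8 -181.9] [73.6 32.2] 70.4 [ 695.2 -180.4] 39.6 280 [247. 285.]
```

Call:
play_rows([
  [[0, 0, 0, -0.04, 0.07, 3.5, 0.7], [0, 0, 0, 0, 0, 3, 0.7], [0, 0, 0, 0, 0, 2.5, 0.7], [0, 0, 0, 0, 0, 1.4, 0.7], [0, 0, 0, 0, 0, 0.7, 0.7], [0, 0, 0, 0, 0, 0, 0.2], [0, 0, 0, 0, 0, 0, 0.2], [0, 0, 0, 0, 0, 0, 0.2], [0, 0, 0, 0, 0, -3, 0.2], [0, 0, 0, 0, 0, -4, 0.2]],
])

```text
time: 8.85
tcp_pos: [526.2, -155.7, 77.4]
eef_rot: [[-0.429, 0.903, -0.004], [0.903, 0.429, 0.001], [0.002, -0.003, -1.0]]
ft_force: [0.3, -0.1, -0.0]
width: 31.3
```

```bash
python3 -c "
from h import *
p=here()
plan((526.5,-154.7,p[2],p[3]),(575.3,-367.6,110,176.8),9)
"
```

```text
t 8.85 tcp [ 526.2 -155.7   77.4] a 115.39 tilt 0.21 F [ 0.3 -0.1 -0. ] w 31.3 j [ 30.  40. -25. 107.  25.  39.  16.]
9 rows: rz -0.1191  t -1.957 -1.628 -0.362  |t| 2.55
```

Call:
play_rows([
  [[0, 0, -0.119, -1.96, -1.63, -1.1, 0.2], [0, 0, -0.119, -1.96, -1.63, -1.1, 0.2], [0, 0, -0.119, -1.96, -1.63, -1.1, 0.2], [0, 0, -0.119, -1.96, -1.63, 0, 0.2], [0, 0, -0.119, -1.96, -1.63, 0, 0.2], [0, 0, -0.119, -1.96, -1.63, 0, 0.2], [0, 0, -0.119, -1.96, -1.63, 0, 0.2], [0, 0, -0.119, -1.96, -1.63, 0, 0.2], [0, 0, -0.119, -1.96, -1.63, 0, 0.2], [0, 0, 0, 0, 0, 2, 0.2]],
])

```text
time: 9.85
tcp_pos: [579.5, -374.0, 93.4]
eef_rot: [[-0.998, 0.061, 0.009], [0.061, 0.998, -0.005], [-0.009, -0.004, -1.0]]
ft_force: [0.2, -0.3, -1.1]
width: 31.0
```

Call:
play_rows([
  [[0, 0, 0, 0, 0, 2.5, 0.2], [0, 0, 0, 0, 0, 0, 0.2]],
])

```text
time: 10.05
tcp_pos: [573.5, -368.9, 62.3]
eef_rot: [[-0.998, 0.057, -0.007], [0.057, 0.998, 0.002], [0.007, 0.002, -1.0]]
ft_force: [-1.2, 0.4, -1.6]
width: 31.3
```

```bash
python3 -c "
from h import *
goto((575.3,-367.6,17,176.8,4))
"
```

```text
t 10.05 tcp [ 573.5 -368.9   62.3] a 176.72 tilt 0.41 F [-1.2  0.4 -1.6] w 31.3 j [ 52.  55. -42.  84.  40.  58.  87.]
4 rows: rz -0.0003  t -0.043 0.036 1.132  |t| 0.06
```

Call:
play_rows([
  [[0, 0, 0, -0.05, 0.1, 2.0, 0.2], [0, 0, 0, 0, 0, 1.8, 0.2], [0, 0, 0, 0, 0, 0.8, 0.2], [0, 0, 0, 0, 0, 0, 0.2], [0, 0, 0, 0, 0, 0, 0.5], [0, 0, 0, 0, 0, 0, 0.5], [0, 0, 0, 0, 0, -2, 0.5], [0, 0, 0, 0, 0, -4, 0.5], [0, 0, 0, 0, 0, -4, 0.7], [0, 0, 0, 0, 0, 0, 0.7]],
])

```text
time: 11.05
tcp_pos: [581.8, -368.7, 127.8]
eef_rot: [[-0.998, 0.057, 0.014], [0.057, 0.998, -0.005], [-0.014, -0.004, -1.0]]
ft_force: [0.6, 0.3, 0.7]
width: 59.8
```

```bash
python3 -c "
from h import *
goto((610.5,-156.1,115,83,14))
for n in ('top','scene'):
  for o in conns(cam(n),region=(400,760,-260,-80)): print(*o)
"
```

```text
t 11.05 tcp [ 581.8 -368.7  127.8] a 176.72 tilt 0.84 F [0.6 0.3 0.7] w 59.8 j [ 53.  51. -44.  81.  37.  63.  89.]
14 rows: rz 0.1168  t 1.083 1.332 0.092  |t| 1.72
[ 688.4 -182.4] [72.4 32. ] 68.2 [ 685.7 -181.5] 39.5 309 [378. 184.]
[ 609.3 -156. ] [71.8 31.7] 83.3 [ 608.1 -156. ] 32.6 368 [371. 217.]
[ 611.1 -156.7] [74.4 33.5] 82.3 [ 614.4 -155.7] 35.6 335 [268. 260.]
[ 690.9 -181.5] [73.3 33.5] 70.5 [ 695.2 -180.5] 39.6 288 [247. 285.]
```

Call:
play_rows([
  [[0, 0, 0.117, 1.1, 1.33, 0, 0.7], [0, 0, 0.117, 1.1, 1.33, 0, 0.7], [0, 0, 0.117, 1.1, 1.33, 0, 0.7], [0, 0, 0.117, 1.1, 1.33, 0, 0.7], [0, 0, 0.117, 1.1, 1.33, 0, 0.7], [0, 0, 0.117, 1.1, 1.33, 0, 0.7], [0, 0, 0.117, 1.1, 1.33, 0, 0.7], [0, 0, 0.117, 1.1, 1.33, 0, 0.7], [0, 0, 0.117, 1.1, 1.33, 0, 0.7], [0, 0, 0.117, 1.1, 1.33, 0, 0.7]],
])

```text
time: 12.15
tcp_pos: [558.2, -205.4, 118.2]
eef_rot: [[-0.333, 0.943, -0.003], [0.943, 0.333, 0.001], [0.002, -0.003, -1.0]]
ft_force: [0.1, -0.1, -0.0]
width: 59.7
```

Call:
play_rows([
  [[0, 0, 0.117, 1.1, 1.33, 0, 0.7], [0, 0, 0.117, 1.1, 1.33, 0, 0.7], [0, 0, 0.117, 1.1, 1.33, 0, 0.7], [0, 0, 0.117, 1.1, 1.33, 0, 0.7], [0, 0, 0, 0, 0, 3, 0.7], [0, 0, 0, 0, 0, 2, 0.7], [0, 0, 0, 0, 0, 0, 0.7], [0, 0, 0, 0, 0, 0, 0.7]],
])

```text
time: 12.95
tcp_pos: [603.5, -154.2, 68.8]
eef_rot: [[0.124, 0.992, -0.002], [0.992, -0.124, 0.0], [0.0, -0.002, -1.0]]
ft_force: [0.5, -0.3, 0.5]
width: 60.0
```

```bash
python3 -c "
from h import *
goto((610.5,-156.1,8,83,3))
"
```

```text
t 12.95 tcp [ 603.5 -154.2   68.8] a 82.89 tilt 0.12 F [ 0.5 -0.3  0.5] w 60.0 j [ 23.  44. -17.  95.  18.  43. -10.]
3 rows: rz -0.0006  t -0.034 0.240 2.026  |t| 0.24
```

Call:
play_rows([
  [[0, 0, 0, -0.1, 0.7, 2.0, 0.7], [0, 0, 0, 0, 0, 2.5, 0.7], [0, 0, 0, 0, 0, 1.0, 0.7], [0, 0, 0, 0, 0, 0.6, 0.7], [0, 0, 0, 0, 0, 0, 0.2], [0, 0, 0, 0, 0, 0, 0.2], [0, 0, 0, 0, 0, 0, 0.2], [0, 0, 0, 0, 0, -3, 0.2], [0, 0, 0, 0, 0, -4, 0.2], [0, 0, 0, 0, 0, -3, 0.2]],
])

```text
time: 13.95
tcp_pos: [611.8, -156.0, 111.2]
eef_rot: [[0.123, 0.992, 0.003], [0.992, -0.123, -0.0], [0.0, 0.003, -1.0]]
ft_force: [0.9, -0.0, 0.1]
width: 30.9
```

```bash
python3 -c "
from h import *
goto((502.6,-307.5,107,-3.2,14))
"
```

```text
t 13.95 tcp [ 611.8 -156.   111.2] a 82.91 tilt 0.16 F [ 0.9 -0.   0.1] w 30.9 j [ 23.  42. -19.  92.  16.  48.  -9.]
14 rows: rz 0.1073  t -1.439 0.287 0.030  |t| 1.47
```

Call:
play_rows([
  [[0, 0, 0.107, -1.44, 0.29, 0, 0.2], [0, 0, 0.107, -1.44, 0.29, 0, 0.2], [0, 0, 0.107, -1.44, 0.29, 0, 0.2], [0, 0, 0.107, -1.44, 0.29, 0, 0.2], [0, 0, 0.107, -1.44, 0.29, 0, 0.2], [0, 0, 0.107, -1.44, 0.29, 0, 0.2], [0, 0, 0.107, -1.44, 0.29, 0, 0.2], [0, 0, 0.107, -1.44, 0.29, 0, 0.2], [0, 0, 0.107, -1.44, 0.29, 0, 0.2], [0, 0, 0.107, -1.44, 0.29, 0, 0.2]],
])

```text
time: 14.95
tcp_pos: [555.4, -285.1, 109.2]
eef_rot: [[0.931, 0.364, 0.001], [0.364, -0.931, -0.0], [0.001, 0.001, -1.0]]
ft_force: [0.6, -0.3, -1.2]
width: 31.2
```

Call:
play_rows([
  [[0, 0, 0.107, -1.44, 0.29, 0, 0.2], [0, 0, 0.107, -1.44, 0.29, 0, 0.2], [0, 0, 0.107, -1.44, 0.29, 0, 0.2], [0, 0, 0.107, -1.44, 0.29, 0, 0.2], [0, 0, 0, 0, 0, 2.5, 0.2], [0, 0, 0, 0, 0, 2, 0.2], [0, 0, 0, 0, 0, 0, 0.2], [0, 0, 0, 0, 0, 0, 0.2]],
])

```text
time: 15.75
tcp_pos: [502.5, -308.1, 64.0]
eef_rot: [[0.999, -0.051, 0.001], [-0.051, -0.999, 0.0], [0.001, -0.0, -1.0]]
ft_force: [-0.0, -1.2, 0.7]
width: 31.0
```

```bash
python3 -c "
from h import *
goto((502.6,-307.5,17,-3.2,4))
c=cam('scene');save(c,'pics/d.png',(130,150,330,310),3)
"
```

```text
t 15.75 tcp [ 502.5 -308.1   64. ] a -2.91 tilt 0.03 F [-0.  -1.2  0.7] w 31.0 j [ 27.  42.   4. 102.  -4.  37. -60.]
4 rows: rz 0.0012  t 0.001 -0.015 1.176  |t| 0.01
```

View pics/d.png

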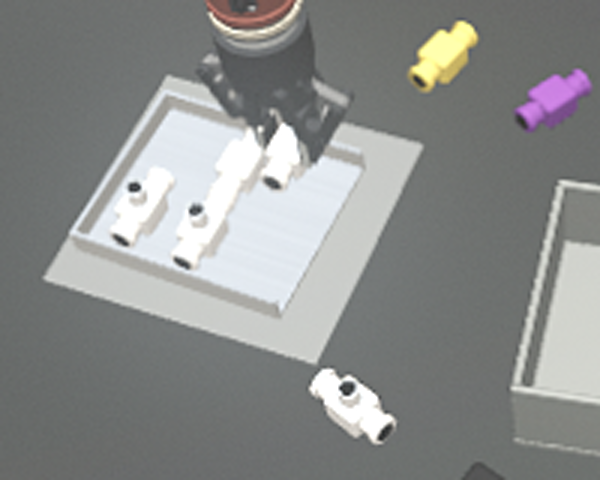

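The crop shows conn_a, one ported and one plain connector in the tray at crop (140,205), (200,230) and (240,170). The third is held at (285,165), and one stray is left at (350,405).

Call:
play_rows([
  [[0, 0, 0, 0, 0, 2.0, 0.2], [0, 0, 0, 0, 0, 1.9, 0.2], [0, 0, 0, 0, 0, 0.8, 0.2], [0, 0, 0, 0, 0, 0, 0.2], [0, 0, 0, 0, 0, 0, 0.5], [0, 0, 0, 0, 0, 0, 0.5], [0, 0, 0, 0, 0, -2, 0.5], [0, 0, 0, 0, 0, -4, 0.5], [0, 0, 0, 0, 0, -4, 0.7], [0, 0, 0, 0, 0, 0, 0.7]],
])

```text
time: 16.8
tcp_pos: [506.0, -310.7, 122.9]
eef_rot: [[0.999, -0.051, 0.012], [-0.051, -0.999, -0.007], [0.012, 0.006, -1.0]]
ft_force: [0.6, -1.3, -0.4]
width: 60.1
```

```bash
python3 -c "
from h import *
goto((690,-182,119,69.3,11))
for n in ('top','scene'):
  for o in conns(cam(n),region=(400,760,-260,-80)): print(*o)
"
```

```text
t 16.8 tcp [ 506.  -310.7  122.9] a -2.94 tilt 0.78 F [ 0.6 -1.3 -0.4] w 60.1 j [ 27.  37.   4.  99.  -4.  43. -60.]
11 rows: rz -0.1146  t 2.174 -0.193 0.036  |t| 2.18
[ 687.9 -182.5] [72.7 32.8] 68.0 [ 685.9 -181.6] 39.3 312 [378. 184.]
[ 691.2 -182.2] [73.5 32.1] 70.4 [ 695.4 -180.3] 39.9 282 [247. 285.]
```

Call:
play_rows([
  [[0, 0, -0.114, 2.18, -0.19, 0, 0.7], [0, 0, -0.114, 2.18, -0.19, 0, 0.7], [0, 0, -0.114, 2.18, -0.19, 0, 0.7], [0, 0, -0.114, 2.18, -0.19, 0, 0.7], [0, 0, -0.114, 2.18, -0.19, 0, 0.7], [0, 0, -0.114, 2.18, -0.19, 0, 0.7], [0, 0, -0.114, 2.18, -0.19, 0, 0.7], [0, 0, -0.114, 2.18, -0.19, 0, 0.7], [0, 0, -0.114, 2.18, -0.19, 0, 0.7], [0, 0, -0.114, 2.18, -0.19, 0, 0.7]],
])

```text
time: 17.9
tcp_pos: [678.5, -199.3, 114.3]
eef_rot: [[0.46, 0.888, -0.003], [0.888, -0.46, 0.001], [-0.001, -0.003, -1.0]]
ft_force: [-0.0, -0.0, -0.1]
width: 59.5
```

Call:
play_rows([
  [[0, 0, -0.114, 2.18, -0.19, 0, 0.7], [0, 0, 0, 0, 0, 3, 0.7], [0, 0, 0, 0, 0, 2, 0.7], [0, 0, 0, 0, 0, 0, 0.7], [0, 0, 0, 0, 0, 0, 0.7]],
])

```text
time: 18.4
tcp_pos: [686.7, -179.9, 65.3]
eef_rot: [[0.36, 0.933, -0.002], [0.933, -0.36, 0.001], [-0.0, -0.002, -1.0]]
ft_force: [-0.0, -1.0, -0.2]
width: 60.2
```

```bash
python3 -c "
from h import *
goto((689.7,-182.2,8,69.3,4))
"
```

```text
t 18.4 tcp [ 686.7 -179.9   65.3] a 68.91 tilt 0.14 F [-0.  -1.  -0.2] w 60.2 j [ 20.  51. -14.  79.  13.  52. -18.]
4 rows: rz -0.0017  t -0.028 0.091 1.432  |t| 0.10
```

Call:
play_rows([
  [[0, 0, 0, -0.1, 0.35, 2.0, 0.7], [0, 0, 0, 0, 0, 2.2, 0.7], [0, 0, 0, 0, 0, 1.0, 0.7], [0, 0, 0, 0, 0, 0.5, 0.7], [0, 0, 0, 0, 0, 0, 0.2], [0, 0, 0, 0, 0, 0, 0.2], [0, 0, 0, 0, 0, 0, 0.2], [0, 0, 0, 0, 0, -3, 0.2], [0, 0, 0, 0, 0, -4, 0.2], [0, 0, 0, 0, 0, -3, 0.2]],
])

```text
time: 19.4
tcp_pos: [691.4, -182.2, 112.5]
eef_rot: [[0.36, 0.933, 0.003], [0.933, -0.36, -0.001], [0.001, 0.003, -1.0]]
ft_force: [1.3, 0.9, 0.1]
width: 31.1
```

```bash
python3 -c "
from h import *
goto((578.4,-311.7,107,-3.2,11))
"
```

```text
t 19.4 tcp [ 691.4 -182.2  112.5] a 68.92 tilt 0.19 F [1.3 0.9 0.1] w 31.1 j [ 20.  48. -14.  76.  13.  57. -17.]
11 rows: rz 0.1144  t -1.628 0.369 0.050  |t| 1.67
```

Call:
play_rows([
  [[0, 0, 0.115, -1.62, 0.37, 0, 0.2], [0, 0, 0.115, -1.62, 0.37, 0, 0.2], [0, 0, 0.115, -1.62, 0.37, 0, 0.2], [0, 0, 0.115, -1.62, 0.37, 0, 0.2], [0, 0, 0.115, -1.62, 0.37, 0, 0.2], [0, 0, 0.115, -1.62, 0.37, 0, 0.2], [0, 0, 0.115, -1.62, 0.37, 0, 0.2], [0, 0, 0.115, -1.62, 0.37, 0, 0.2], [0, 0, 0.115, -1.62, 0.37, 0, 0.2], [0, 0, 0.115, -1.62, 0.37, 0, 0.2]],
])

```text
time: 20.4
tcp_pos: [593.6, -306.8, 110.3]
eef_rot: [[0.999, 0.048, 0.001], [0.048, -0.999, -0.001], [0.001, 0.001, -1.0]]
ft_force: [-0.0, 0.3, -0.1]
width: 30.7
```

Call:
play_rows([
  [[0, 0, 0.115, -1.62, 0.37, 0, 0.2], [0, 0, 0, 0, 0, 2.5, 0.2], [0, 0, 0, 0, 0, 2, 0.2], [0, 0, 0, 0, 0, 0, 0.2], [0, 0, 0, 0, 0, 0, 0.2]],
])

```text
time: 20.9
tcp_pos: [578.3, -310.6, 65.1]
eef_rot: [[0.998, -0.062, 0.001], [-0.062, -0.998, 0.0], [0.001, -0.0, -1.0]]
ft_force: [-0.1, -0.6, 0.1]
width: 31.1
```

```bash
python3 -c "
from h import *
goto((578.4,-311.7,17,-3.2,4))
"
```

```text
t 20.9 tcp [ 578.3 -310.6   65.1] a -3.54 tilt 0.04 F [-0.1 -0.6  0.1] w 31.1 j [ 24.  46.   4.  90.  -4.  44. -64.]
4 rows: rz -0.0015  t 0.004 0.027 1.202  |t| 0.03
```

Call:
play_rows([
  [[0, 0, 0, 0, 0.1, 2.0, 0.2], [0, 0, 0, 0, 0, 2.0, 0.2], [0, 0, 0, 0, 0, 0.8, 0.2], [0, 0, 0, 0, 0, 0, 0.2], [0, 0, 0, 0, 0, 0, 0.5], [0, 0, 0, 0, 0, 0, 0.5], [0, 0, 0, 0, 0, -2, 0.5], [0, 0, 0, 0, 0, -4, 0.5], [0, 0, 0, 0, 0, -4, 0.7], [0, 0, 0, 0, 0, -4, 0.7]],
])

```text
time: 21.9
tcp_pos: [577.8, -311.8, 158.5]
eef_rot: [[0.998, -0.062, 0.001], [-0.062, -0.998, -0.0], [0.001, 0.0, -1.0]]
ft_force: [1.2, -1.0, -0.5]
width: 59.8
```

```bash
python3 -c "
from h import *
goto((400,-300,160,86.8,13),(451,-365,160,86.8,2))
"
```

```text
t 21.9 tcp [ 577.8 -311.8  158.5] a -3.56 tilt 0.04 F [ 1.2 -1.  -0.5] w 59.8 j [ 24.  40.   5.  86.  -4.  55. -64.]
13 rows: rz -0.1213  t -1.133 -1.018 -0.011  |t| 1.52
2 rows: rz -0.0000  t -3.103 2.727 0.000  |t| 4.13
```

Call:
play_rows([
  [[0, 0, -0.121, -1.13, -1.02, 0, 0.7], [0, 0, -0.121, -1.13, -1.02, 0, 0.7], [0, 0, -0.121, -1.13, -1.02, 0, 0.7], [0, 0, -0.121, -1.13, -1.02, 0, 0.7], [0, 0, -0.121, -1.13, -1.02, 0, 0.7], [0, 0, -0.121, -1.13, -1.02, 0, 0.7], [0, 0, -0.121, -1.13, -1.02, 0, 0.7], [0, 0, -0.121, -1.13, -1.02, 0, 0.7], [0, 0, -0.121, -1.13, -1.02, 0, 0.7], [0, 0, -0.121, -1.13, -1.02, 0, 0.7]],
])

```text
time: 22.9
tcp_pos: [438.8, -276.1, 157.2]
eef_rot: [[0.405, 0.914, 0.001], [0.914, -0.405, -0.001], [-0.0, 0.001, -1.0]]
ft_force: [-0.9, 0.3, 0.3]
width: 59.4
```

Call:
play_rows([
  [[0, 0, -0.121, -1.13, -1.02, 0, 0.7], [0, 0, -0.121, -1.13, -1.02, 0, 0.7], [0, 0, -0.121, -1.13, -1.02, 0, 0.7], [0, 0, 0, 0, 0, 0, 0.7], [0, 0, 0, 0, 0, 0, 0.7]],
])

```text
time: 23.4
tcp_pos: [400.5, -299.4, 157.0]
eef_rot: [[0.063, 0.998, 0.001], [0.998, -0.063, -0.0], [-0.0, 0.001, -1.0]]
ft_force: [0.0, 0.0, 0.7]
width: 59.8
```

Run:
```python
from h import *
here()
for n in("top","scene"):
    c=cam(n);P=c["P"]; print(n)
    def sel(x0,x1,y0,y1,z0,z1): 
        return P[(P[...,0]>x0)&(P[...,0]<x1)&(P[...,1]>y0)&(P[...,1]<y1)&(P[...,2]>z0)&(P[...,2]<z1)]
    for nm,q in(("tray",sel(440,660,-500,-240,25,33)),("tab",sel(425,480,-420,-320,70,88))):
        if len(q): print(nm,len(q),q.mean(0).round(1),cv2.minAreaRect(q[:,:2].astype(np.float32)))
    if n=="top": save(c,"pics/e.png",(340,150,560,320),3)
```

```text
t 23.4 tcp [ 400.5 -299.4  157. ] a 86.37 tilt 0.08 F [0.  0.  0.7] w 59.8 j [ 49.  29. -22. 111.  15.  43.  15.]
top
tray 1094 [ 559.4 -364.5   29.7] ((537.6429443359375, -370.9512634277344), (202.6062774658203, 171.3088836669922), 86.9839096069336)
scene
tray 878 [ 548.2 -371.    29.4] ((537.7056884765625, -371.50836181640625), (202.8563232421875, 175.83013916015625), 86.72461700439453)
tab 95 [ 454.8 -365.    78.9] ((452.0704650878906, -364.5676574707031), (49.145320892333984, 16.058801651000977), 85.72241973876953)
```

View pics/e.png

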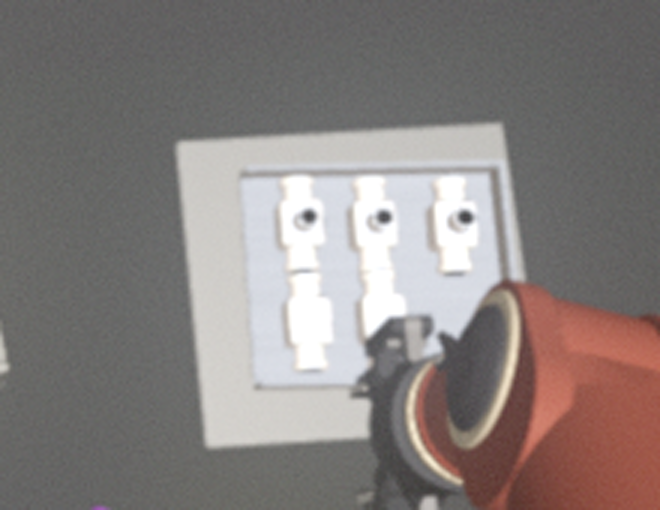

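The crop shows all five connectors on the tray: three ported at crop (300,222), (375,222) and (455,222), two plain at (308,320) and (383,310). Next is the tab.

```bash
python3 -c "
from h import *
goto((450.7,-366.3,157,86.8,3),(450.7,-366.3,46,86.8,5))
"
```

```text
t 23.5 tcp [ 401.1 -298.6  156.9] a 86.54 tilt 0.08 F [0.5 0.2 0.1] w 59.7 j [ 49.  29. -22. 111.  15.  43.  15.]
3 rows: rz -0.0015  t -2.156 1.783 -0.004  |t| 2.80
5 rows: rz -0.0000  t 0.000 0.000 2.220  |t| 0.00
```

Call:
play_rows([
  [[0, 0, -0.004, -2.16, 1.78, 0, 0.5], [0, 0, 0, -2.16, 1.78, 0, 0.5], [0, 0, 0, -2.16, 1.78, 0, 0.5], [0, 0, 0, 0, 0, 2, 0.5], [0, 0, 0, 0, 0, 2, 0.5], [0, 0, 0, 0, 0, 0, 0.5], [0, 0, 0, 0, 0, 0, 0.5]],
])

```text
time: 24.2
tcp_pos: [450.4, -366.1, 116.6]
eef_rot: [[0.055, 0.998, 0.0], [0.998, -0.055, 0.001], [0.001, 0.0, -1.0]]
ft_force: [-0.1, 0.3, 1.2]
width: 42.5
```

```bash
python3 -c "
from h import *
goto((450.7,-366.3,46,86.8,4))
"
```

```text
t 24.2 tcp [ 450.4 -366.1  116.6] a 86.85 tilt 0.03 F [-0.1  0.3  1.2] w 42.5 j [ 49.  38. -20. 100.  17.  45.  18.]
4 rows: rz 0.0002  t -0.004 0.007 1.766  |t| 0.01
```

Call:
play_rows([
  [[0, 0, 0, 0, 0, 2.5, 0.5], [0, 0, 0, 0, 0, 2.5, 0.5], [0, 0, 0, 0, 0, 1.5, 0.5], [0, 0, 0, 0, 0, 0.6, 0.5], [0, 0, 0, 0, 0, 0, 0.3], [0, 0, 0, 0, 0, 0, 0.1], [0, 0, 0, 0, 0, 0, 0], [0, 0, 0, 0, 0, 0, 0], [0, 0, 0, 0, 0, 0, 0]],
], squeeze=110)

```text
time: 25.1
tcp_pos: [450.5, -367.2, 47.1]
eef_rot: [[0.056, 0.998, 0.002], [0.998, -0.056, -0.001], [-0.001, 0.002, -1.0]]
ft_force: [-0.7, 0.2, 5.9]
width: 10.6
```

Call:
play_rows([
  [[0, 0, 0, 0, 0, -0.5, 0], [0, 0, 0, 0, 0, -1, 0], [0, 0, 0, 0, 0, -1.5, 0], [0, 0, 0, 0, 0, -1.5, 0], [0, 0, 0, 0, 0, -1, 0], [0, 0, 0, 0, 0, -0.5, 0], [0, 0, 0, 0, 0, 0, 0], [0, 0, 0, 0, 0, 0, 0]],
])

```text
time: 25.9
tcp_pos: [449.0, -366.7, 105.0]
eef_rot: [[0.056, 0.998, -0.001], [0.998, -0.056, 0.001], [0.001, -0.001, -1.0]]
ft_force: [-0.6, -0.2, -4.8]
width: 10.7
```

Run:
```python
from h import *
here()
c=cam("scene");P=c["P"]; save(c,"pics/f.png",(100,100,320,300),3)
m=(P[...,0]>490)&(P[...,0]<655)&(P[...,1]>-500)&(P[...,1]<-250)&(P[...,2]>45)&(P[...,2]<130)
q=P[m]; print(len(q), q[:,2].min(), np.percentile(q[:,2],[5,50,95]))
# floor plane
im=c["image"].astype(int); f=m&(im[...,2]-im[...,0]>8); q=P[f]
A=np.c_[q[:,:2]-[537,-371],np.ones(len(q))]; s=np.linalg.lstsq(A,q[:,2],rcond=None)[0]; r=q[:,2]-A@s; k=abs(r)<4; s=np.linalg.lstsq(A[k],q[k,2],rcond=None)[0]; print("floor slope deg",np.degrees(s[:2]),s[2],k.sum())
```

```text
t 25.9 tcp [ 449.  -366.7  105. ] a 86.79 tilt 0.09 F [-0.6 -0.2 -4.8] w 10.7 j [ 49.  39. -20. 101.  18.  43.  17.]
3698 57.6662273013294 [62.4577626  75.69343953 96.49055498]
floor slope deg [ 2.19752266 -0.38993402] 66.0557751904965 785
```

View pics/f.png

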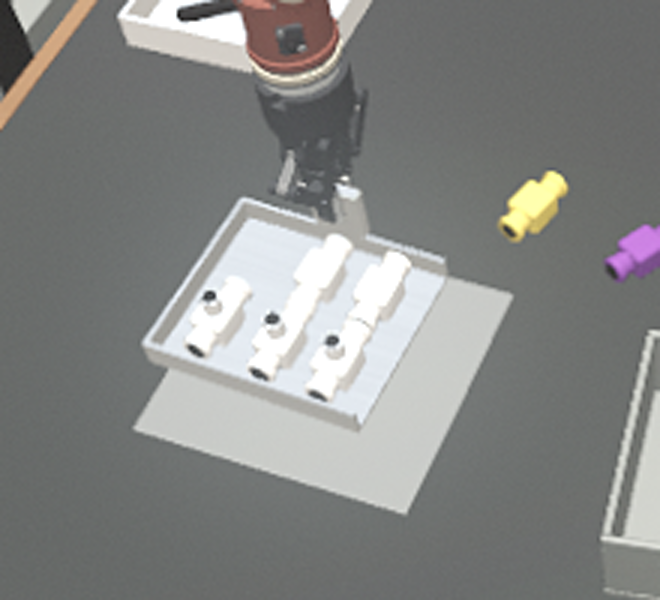

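The crop shows the tray held off its mat and level, with all five connectors aboard. Now I'll carry it to the tub.

```bash
python3 -c "
from h import *
goto((492.1,-72.2,192,97.7,18))
"
```

```text
t 25.95 tcp [ 448.9 -366.6  104.7] a 86.79 tilt 0.11 F [-0.2 -0.1 -5. ] w 10.5 j [ 49.  39. -20. 101.  18.  43.  17.]
18 rows: rz -0.0106  t 1.629 0.296 -0.485  |t| 1.66
```

Call:
play_rows([
  [[0, 0, 0, 0, 0, -1.2, 0], [0, 0, -0.0106, 0.8, 0.15, -1.5, 0], [0, 0, -0.0106, 1.63, 0.3, -1.5, 0], [0, 0, -0.0106, 1.63, 0.3, -1.5, 0], [0, 0, -0.0106, 1.63, 0.3, -1.5, 0], [0, 0, -0.0106, 1.63, 0.3, -1.5, 0], [0, 0, -0.0106, 1.63, 0.3, 0, 0], [0, 0, -0.0106, 1.63, 0.3, 0, 0], [0, 0, -0.0106, 1.63, 0.3, 0, 0], [0, 0, -0.0106, 1.63, 0.3, 0, 0]],
])

```text
time: 26.95
tcp_pos: [476.1, -227.3, 191.7]
eef_rot: [[-0.04, 0.999, -0.002], [0.999, 0.04, 0.001], [0.001, -0.002, -1.0]]
ft_force: [0.4, -0.2, -5.0]
width: 10.5
```

Call:
play_rows([
  [[0, 0, -0.0106, 1.63, 0.3, 0, 0], [0, 0, -0.0106, 1.63, 0.3, 0, 0], [0, 0, -0.0106, 1.63, 0.3, 0, 0], [0, 0, -0.0106, 1.63, 0.3, 0, 0], [0, 0, -0.0106, 1.63, 0.3, 0, 0], [0, 0, -0.0106, 1.63, 0.3, 0, 0], [0, 0, -0.0106, 1.63, 0.3, 0, 0], [0, 0, -0.0106, 1.63, 0.3, 0, 0], [0, 0, -0.0106, 0.8, 0.15, 0, 0], [0, 0, 0, 0, 0, 0, 0]],
])

```text
time: 27.95
tcp_pos: [491.2, -86.9, 192.7]
eef_rot: [[-0.138, 0.99, 0.0], [0.99, 0.138, 0.001], [0.001, 0.0, -1.0]]
ft_force: [-0.1, -0.4, -5.2]
width: 10.4
```

Run:
```python
from h import *
goto((492.1,-72.2,192,97.7,2))
c=cam("scene"); save(c,"pics/g.png",(160,80,460,320),2.5)
```

```text
t 27.95 tcp [491.2 -86.9 192.7] a 97.93 tilt 0.05 F [-0.1 -0.4 -5.2] w 10.4 j [ 26.  27. -27. 109.  15.  48.  -1.]
2 rows: rz 0.0020  t 0.724 0.144 0.034  |t| 0.74
```

View pics/g.png

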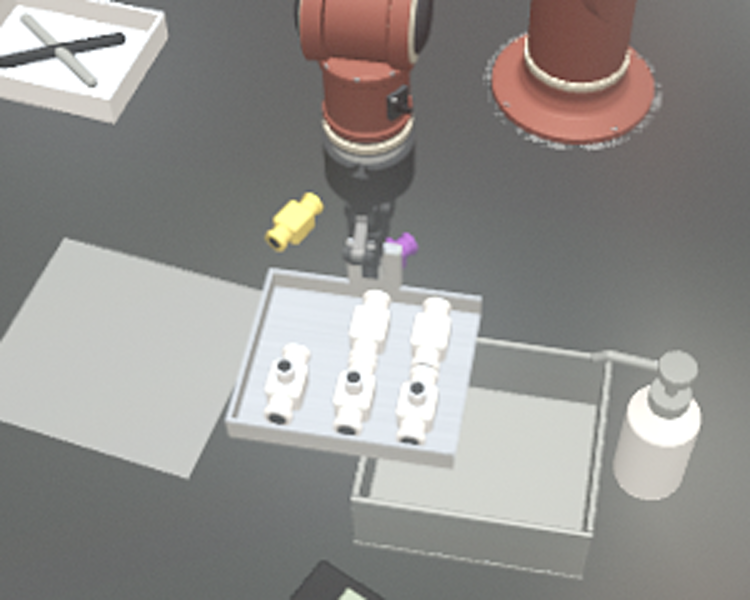

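The crop shows all five connectors still seated, with the tray's open lip over the tub and the tray lined up with it. I'll nudge it forward and tip.

Call:
play_rows([
  [[0, 0, 0, 0.7, 0.1, 0, 0], [0, 0, 0, 0.7, 0.05, 0, 0], [0, -0.06, 0, 0, 0, 0, 0], [0, -0.06, 0, 0, 0, 0, 0], [0, -0.06, 0, 0, 0, 0, 0], [0, -0.06, 0, 0, 0, 0, 0], [0, -0.06, 0, 0, 0, 0, 0], [0, -0.05, 0, 0, 0, 0, 0], [0, -0.05, 0, 0, 0, 0, 0], [0, -0.05, 0, 0, 0, 0, 0]],
])

```text
time: 29.0
tcp_pos: [491.0, -73.5, 192.4]
eef_rot: [[-0.121, 0.991, 0.06], [0.893, 0.135, -0.43], [-0.434, 0.002, -0.901]]
ft_force: [-1.0, -0.4, -5.3]
width: 10.1
```

Call:
play_rows([
  [[0, -0.05, 0, 0, 0, 0, 0], [0, -0.05, 0, 0, 0, 0, 0], [0, -0.05, 0, 0, 0, 0, 0], [0, -0.05, 0, 0, 0, 0, 0], [0, -0.05, 0, 0, 0, 0, 0], [0, -0.05, 0, 0, 0, 0, 0], [0, 0, 0, 0, 0, 0, 0], [0, 0, 0, 0, 0, 0, 0]],
])

```text
time: 29.8
tcp_pos: [491.4, -73.8, 192.4]
eef_rot: [[-0.098, 0.991, 0.093], [0.727, 0.135, -0.673], [-0.68, 0.002, -0.734]]
ft_force: [-0.1, -0.6, -2.2]
width: 10.7
```

Run:
```python
from h import *
here()
c=cam("scene"); save(c,"pics/i.png",(160,80,460,320),2.5)
```

```text
t 29.8 tcp [491.4 -73.8 192.4] a 97.7 tilt 42.81 F [-0.1 -0.6 -2.2] w 10.7 j [-14.  31.  -7. 117.  55.  60. -53.]
```

View pics/i.png

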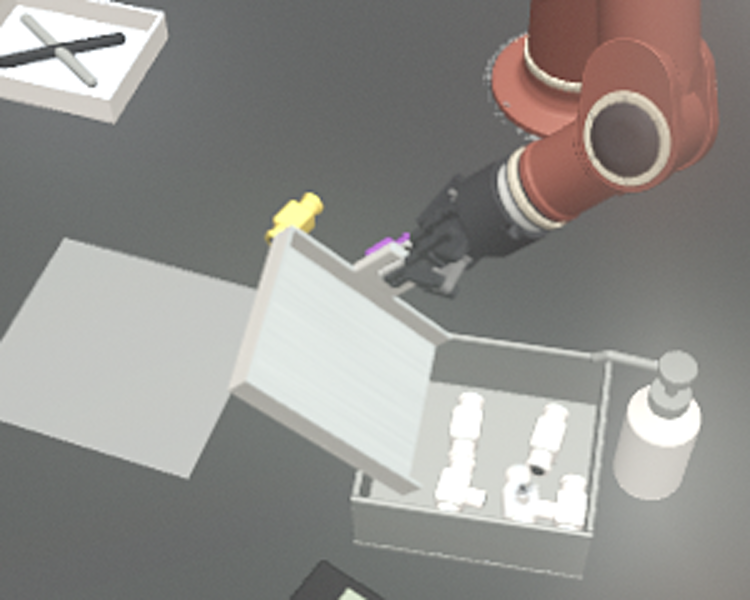

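The crop shows the tray tipped and empty, with all five connectors on the tub floor. I'll level it and take it back to the mat.

Call:
play_rows([
  [[0, 0.1, 0, 0, 0, 0, 0], [0, 0.1, 0, 0, 0, 0, 0], [0, 0.1, 0, 0, 0, 0, 0], [0, 0.1, 0, 0, 0, 0, 0], [0, 0.1, 0, 0, 0, 0, 0], [0, 0.1, 0, 0, 0, 0, 0], [0, 0.1, 0, 0, 0, 0, 0], [0, 0.05, 0, 0, 0, 0, 0], [0, 0, 0, 0, 0, 0, 0]],
])

```text
time: 30.75
tcp_pos: [490.3, -79.2, 192.8]
eef_rot: [[-0.127, 0.992, -0.0], [0.992, 0.127, -0.002], [-0.002, -0.0, -1.0]]
ft_force: [0.7, -1.0, -3.3]
width: 10.7
```

Run:
```python
from h import *
goto((450.7,-366.3,140,86.8,10),(450.7,-366.3,46,86.8,5))
```

```text
t 30.75 tcp [490.3 -79.2 192.8] a 97.28 tilt 0.11 F [ 0.7 -1.  -3.3] w 10.7 j [ 24.  26. -25. 109.  15.  48.  -1.]
10 rows: rz 0.0183  t -2.854 -0.525 0.528  |t| 2.90
5 rows: rz -0.0000  t 0.000 0.000 1.880  |t| 0.00
```

Call:
play_rows([
  [[0, 0, 0.0185, -2.87, -0.53, 0, 0], [0, 0, 0.0185, -2.87, -0.53, 0, 0], [0, 0, 0.0185, -2.87, -0.53, 0, 0], [0, 0, 0.0185, -2.87, -0.53, 0, 0], [0, 0, 0.0185, -2.87, -0.53, 0, 0], [0, 0, 0.0185, -2.87, -0.53, 1, 0], [0, 0, 0.0185, -2.87, -0.53, 1, 0], [0, 0, 0.0185, -2.87, -0.53, 1, 0], [0, 0, 0.0185, -2.87, -0.53, 1, 0], [0, 0, 0.0185, -2.87, -0.53, 1, 0]],
])

```text
time: 31.75
tcp_pos: [452.3, -364.5, 142.5]
eef_rot: [[0.05, 0.999, -0.001], [0.999, -0.05, -0.001], [-0.002, -0.001, -1.0]]
ft_force: [0.2, 0.5, -2.5]
width: 10.8
```

Call:
play_rows([
  [[0, 0, 0, 0, 0, 2, 0], [0, 0, 0, 0, 0, 2, 0], [0, 0, 0, 0, 0, 2, 0], [0, 0, 0, 0, 0, 1, 0], [0, 0, 0, 0, 0, 0, 0], [0, 0, 0, 0, 0, 0, 0]],
])

```text
time: 32.35
tcp_pos: [453.2, -363.8, 73.2]
eef_rot: [[0.049, 0.999, 0.001], [0.999, -0.049, -0.001], [-0.001, 0.001, -1.0]]
ft_force: [0.7, -0.3, -2.8]
width: 10.9
```

Run:
```python
from h import *
goto((450.7,-366.3,46,86.8,3))
```

```text
t 32.35 tcp [ 453.2 -363.8   73.2] a 87.16 tilt 0.07 F [ 0.7 -0.3 -2.8] w 10.9 j [ 48.  41. -18. 102.  18.  39.  17.]
3 rows: rz 0.0021  t -0.087 -0.080 0.908  |t| 0.12
```

Call:
play_rows([
  [[0, 0, 0, -0.2, -0.2, 1.2, 0], [0, 0, 0, 0, 0, 0.8, 0], [0, 0, 0, 0, 0, 0.5, 0], [0, 0, 0, 0, 0, 0.2, 0], [0, 0, 0, 0, 0, 0, 0], [0, 0, 0, 0, 0, 0, 0.3], [0, 0, 0, 0, 0, 0, 0.5], [0, 0, 0, 0, 0, 0, 0.5]],
])

```text
time: 33.15
tcp_pos: [451.0, -365.8, 45.6]
eef_rot: [[0.05, 0.999, 0.001], [0.999, -0.05, -0.0], [-0.0, 0.001, -1.0]]
ft_force: [-0.1, -0.1, 0.6]
width: 42.8
```

Call:
play_rows([
  [[0, 0, 0, 0, 0, -2, 0.5], [0, 0, 0, 0, 0, -4, 0.5], [0, 0, 0, 0, 0, -4, 0.5], [0, 0, 0, 0, 0, -4, 0.5], [0, 0, 0, 0, 0, -4, 0], [0, 0, 0, 0, 0, 0, 0], [0, 0, 0, 0, 0, 0, 0]],
])

```text
time: 33.85
tcp_pos: [450.9, -365.9, 226.4]
eef_rot: [[0.05, 0.999, 0.002], [0.999, -0.05, -0.001], [-0.001, 0.002, -1.0]]
ft_force: [-0.1, 0.1, -0.3]
width: 0.6
```

Run:
```python
from h import *
goto((508,201,230,100,14))
for n in("top","scene"):
    c=cam(n);P=c["P"]; print(n)
    def sel(x0,x1,y0,y1,z0,z1): 
        return P[(P[...,0]>x0)&(P[...,0]<x1)&(P[...,1]>y0)&(P[...,1]<y1)&(P[...,2]>z0)&(P[...,2]<z1)]
    q=sel(440,660,-500,-240,25,33); print("tray",len(q),cv2.minAreaRect(q[:,:2].astype(np.float32)))
    q=sel(520,620,-450,-290,3,16); print("floor",len(q)); A=np.c_[q[:,:2]-[537,-371],np.ones(len(q))]; s=np.linalg.lstsq(A,q[:,2],rcond=None)[0]; print(np.degrees(s[:2]),s[2])
    q=sel(475,655,-50,140,20,80); print("in tub",len(q),q[:,2].max(),[o[3].tolist() for o in conns(c,10,80,(470,660,-60,150))])
    q=sel(470,545,180,250,181,190); print("pump",len(q),q.mean(0),cv2.minEnclosingCircle(q[:,:2].astype(np.float32)))
```

```text
t 33.85 tcp [ 450.9 -365.9  226.4] a 87.12 tilt 0.13 F [-0.1  0.1 -0.3] w 0.6 j [ 51.  31. -22.  94.  13.  58.  22.]
14 rows: rz -0.0161  t 4.030 0.628 -0.026  |t| 4.08
top
tray 356 ((534.6382446289062, -369.8965148925781), (201.1490020751953, 179.22161865234375), 86.49433135986328)
floor 2763
[ 0.18293853 -0.0359422 ] 7.09369145899348
in tub 2287 79.740848538421 [[562.0, 102.7], [566.4, 23.9]]
pump 277 [506.83759463 200.76754619 185.04127924] ((508.2889709472656, 199.5821990966797), 19.621278762817383)
scene
tray 395 ((537.678466796875, -371.13580322265625), (201.78271484375, 175.99789428710938), 86.96109008789062)
floor 1673
[-0.13592004  0.0204799 ] 8.506324203846324
in tub 1852 79.70534001582314 [[567.4, 26.0], [561.4, 103.8]]
pump 180 [509.94536591 201.39101869 185.39950155] ((509.8910217285156, 199.75408935546875), 19.635501861572266)
```

Call:
play_rows([
  [[0, 0, -0.016, 4.03, 0.63, -0.03, 0], [0, 0, -0.016, 4.03, 0.63, -0.03, 0], [0, 0, -0.016, 4.03, 0.63, -0.03, 0], [0, 0, -0.016, 4.03, 0.63, -0.03, 0], [0, 0, -0.016, 4.03, 0.63, -0.03, 0], [0, 0, -0.016, 4.03, 0.63, -0.03, 0], [0, 0, -0.016, 4.03, 0.63, -0.03, 0], [0, 0, -0.016, 4.03, 0.63, -0.03, 0], [0, 0, -0.016, 4.03, 0.63, -0.03, 0], [0, 0, -0.016, 4.03, 0.63, -0.03, 0]],
])

```text
time: 34.95
tcp_pos: [503.8, 39.5, 226.9]
eef_rot: [[-0.11, 0.994, -0.003], [0.994, 0.11, -0.0], [0.0, -0.003, -1.0]]
ft_force: [0.2, -0.1, -0.3]
width: 0.1
```

Call:
play_rows([
  [[0, 0, -0.016, 4.03, 0.63, -0.03, 0], [0, 0, -0.016, 4.03, 0.63, -0.03, 0], [0, 0, -0.016, 4.03, 0.63, -0.03, 0], [0, 0, -0.016, 4.03, 0.63, -0.03, 0], [0, 0, 0, 0, 0, 0, 0], [0, 0, 0, 0, 0, 0, 0], [0, 0, 0, 0, 0, 0, 0]],
])

```text
time: 35.65
tcp_pos: [507.9, 199.3, 228.4]
eef_rot: [[-0.171, 0.985, -0.002], [0.985, 0.171, -0.002], [-0.002, -0.003, -1.0]]
ft_force: [0.4, -1.0, -0.6]
width: 0.1
```

Run:
```python
from h import *
goto((508.5,200.7,190,100,2))
```

```text
t 35.65 tcp [507.9 199.3 228.4] a 99.84 tilt 0.19 F [ 0.4 -1.  -0.6] w 0.1 j [ -5.  29. -29.  99.  16.  57. -30.]
2 rows: rz -0.0014  t 0.066 0.041 1.920  |t| 0.08
```

Call:
play_rows([
  [[0, 0, 0, 0.15, 0.05, 2, 0], [0, 0, 0, 0, 0, 1.8, 0], [0, 0, 0, 0, 0, 1, 0], [0, 0, 0, 0, 0, 0.6, 0], [0, 0, 0, 0, 0, 0.5, 0], [0, 0, 0, 0, 0, 0, 0]],
])

```text
time: 36.25
tcp_pos: [508.2, 200.1, 171.2]
eef_rot: [[-0.17, 0.985, -0.001], [0.985, 0.17, -0.004], [-0.004, -0.002, -1.0]]
ft_force: [-2.7, -3.5, 7.9]
width: -0.2
```

Call:
play_rows([
  [[0, 0, 0, 0, 0, 0.5, 0], [0, 0, 0, 0, 0, 0.2, 0], [0, 0, 0, 0, 0, 0, 0]],
])

```text
time: 36.55
tcp_pos: [508.3, 200.3, 165.0]
eef_rot: [[-0.17, 0.985, -0.0], [0.985, 0.17, -0.004], [-0.004, -0.001, -1.0]]
ft_force: [-3.8, -3.4, 10.1]
width: -0.3
```

Call:
play_rows([
  [[0, 0, 0, 0, 0, 0.3, 0], [0, 0, 0, 0, 0, 0.2, 0], [0, 0, 0, 0, 0, 0, 0]],
])

```text
time: 36.85
tcp_pos: [508.5, 200.3, 163.0]
eef_rot: [[-0.17, 0.985, 0.002], [0.985, 0.17, -0.005], [-0.005, 0.001, -1.0]]
ft_force: [-7.3, -6.2, 24.3]
width: -0.3
```

Call:
play_rows([
  [[0, 0, 0, 0, 0, 0.3, 0], [0, 0, 0, 0, 0, 0.1, 0], [0, 0, 0, 0, 0, 0, 0]],
])

```text
time: 37.15
tcp_pos: [508.7, 200.4, 162.7]
eef_rot: [[-0.17, 0.985, 0.004], [0.985, 0.17, -0.006], [-0.006, 0.003, -1.0]]
ft_force: [-12.9, -10.3, 44.8]
width: -0.1
```

Call:
play_rows([
  [[0, 0, 0, 0, 0, -1.5, 0], [0, 0, 0, 0, 0, -1.5, 0], [0, 0, 0, 0, 0, -1.8, 0], [0, 0, 0, 0, 0, 0, 0], [0, 0, 0, 0, 0, 0, 0], [0, 0, 0, 0, 0, 0, 0]],
])

```text
time: 37.75
tcp_pos: [507.8, 202.1, 201.6]
eef_rot: [[-0.172, 0.985, -0.002], [0.985, 0.172, -0.001], [-0.001, -0.002, -1.0]]
ft_force: [0.1, -0.0, 0.1]
width: -0.0
```

Run:
```python
from h import *
here()
for n in("top","scene"):
    P=cam(n)["P"]; q=P[(P[...,0]>470)&(P[...,0]<545)&(P[...,1]>180)&(P[...,1]<222)&(P[...,2]>150)&(P[...,2]<190)]; print(len(q),np.percentile(q[:,2],[50,90,98]))
```

```text
t 37.75 tcp [507.8 202.1 201.6] a 99.93 tilt 0.12 F [ 0.1 -0.   0.1] w -0.0 j [ -5.  30. -28. 101.  17.  54. -31.]
16 [182.58101241 184.62996015 185.10867376]
183 [184.53885362 187.25051984 189.20640874]
```

Call:
play_rows([
  [[0, 0, 0, 0, 0, 1.5, 0], [0, 0, 0, 0, 0, 1.2, 0], [0, 0, 0, 0, 0, 0.8, 0], [0, 0, 0, 0, 0, 0.6, 0], [0, 0, 0, 0, 0, 0.5, 0], [0, 0, 0, 0, 0, 0.1, 0], [0, 0, 0, 0, 0, 0, 0]],
])

```text
time: 38.55
tcp_pos: [509.3, 203.5, 162.7]
eef_rot: [[-0.173, 0.985, 0.006], [0.985, 0.173, -0.001], [-0.002, 0.005, -1.0]]
ft_force: [-10.1, -6.3, 41.7]
width: -0.2
```

Call:
play_rows([
  [[0, 0, 0, 0, 0, -2, 0], [0, 0, 0, 0, 0, -3, 0], [0, 0, 0, 0, 0, -4, 0.3], [0, 0, 0, 0, 0, -2, 0.6], [0, 0, 0, 0, 0, 0, 0.6], [0, 0, 0, 0, 0, 0, 0.6]],
])

```text
time: 39.15
tcp_pos: [507.8, 202.4, 264.6]
eef_rot: [[-0.173, 0.985, -0.002], [0.985, 0.173, -0.001], [-0.001, -0.002, -1.0]]
ft_force: [0.3, -0.1, -1.0]
width: 51.6
```

Run:
```python
from h import *
goto((454.7,388.4,240,130,6),(454.7,388.4,135,130,5))
pts=[];st=[]
for n in("top","scene"):
    P=cam(n)["P"];  P=P.reshape(-1,3)
    d=np.hypot(P[:,0]-455,P[:,1]-387); k=(d<34)
    r=P[k&(P[:,2]>68)&(P[:,2]<80)&(d>20)]; print(n,len(r),fit_circle(r[:,:2]) ,"top",P[k&(P[:,2]>191)&(P[:,2]<202)].mean(0))
    r=P[(np.hypot(P[:,0]-575,P[:,1]-382)<45)&(P[:,2]>96)&(P[:,2]<104)]; print("jar",cv2.minEnclosingCircle(r[:,:2].astype(np.float32)))
    q=P[(P[:,0]>470)&(P[:,0]<545)&(P[:,1]>180)&(P[:,1]<222)&(P[:,2]>150)&(P[:,2]<190)]; print("pump",len(q),np.percentile(q[:,2],[50,90]))
```

```text
t 39.15 tcp [507.8 202.4 264.6] a 99.96 tilt 0.11 F [ 0.3 -0.1 -1. ] w 51.6 j [ -4.  27. -30.  95.  15.  62. -29.]
6 rows: rz -0.0874  t 3.239 0.372 0.410  |t| 3.26
5 rows: rz -0.0000  t 0.000 0.000 2.100  |t| 0.00
top 47 (array([445.12309184, 394.97166058]), np.float64(17.329100011024114)) top [453.26081069 388.29062302 195.70391053]
jar ((0.0, 0.0), 0.0)
pump 171 [184.95131957 187.26261588]
scene 122 (array([456.12930377, 388.55808723]), np.float64(25.720061529786182)) top [456.95291005 388.58140409 195.90912084]
jar ((576.0155639648438, 381.98760986328125), 37.302940368652344)
pump 221 [185.08840793 187.67656682]
```

Call:
play_rows([
  [[0, 0, -0.0874, 3.24, 0.37, 0.4, 0.6], [0, 0, -0.0874, 3.24, 0.37, 0.4, 0.6], [0, 0, -0.0874, 3.24, 0.37, 0.4, 0.6], [0, 0, -0.0874, 3.24, 0.37, 0.4, 0.6], [0, 0, -0.0874, 3.24, 0.37, 0.4, 0.6], [0, 0, -0.0874, 3.24, 0.37, 0.4, 0.6], [0, 0, 0, 0, 0, 0, 0.6], [0, 0, 0, 0, 0, 0, 0.6]],
])

```text
time: 40.05
tcp_pos: [454.1, 388.8, 239.9]
eef_rot: [[-0.644, 0.765, -0.003], [0.765, 0.644, -0.002], [-0.0, -0.003, -1.0]]
ft_force: [-0.0, -1.3, -0.7]
width: 50.8
```

Run:
```python
from h import *
goto((455,388.4,135,130,5))
```

```text
t 40.05 tcp [454.1 388.8 239.9] a 130.11 tilt 0.2 F [-0.  -1.3 -0.7] w 50.8 j [-21.  34. -37.  89.  22.  64. -22.]
5 rows: rz 0.0004  t -0.017 0.009 2.099  |t| 0.02
```

Call:
play_rows([
  [[0, 0, 0, -0.1, 0.05, 3, 0.6], [0, 0, 0, 0, 0, 3, 0.6], [0, 0, 0, 0, 0, 2.5, 0.6], [0, 0, 0, 0, 0, 1.5, 0.6], [0, 0, 0, 0, 0, 0.5, 0.6], [0, 0, 0, 0, 0, 0, 0.6], [0, 0, 0, 0, 0, 0, 0.1], [0, 0, 0, 0, 0, 0, 0], [0, 0, 0, 0, 0, 0, 0], [0, 0, 0, 0, 0, 0, 0]],
], squeeze=80)

```text
time: 41.05
tcp_pos: [456.4, 388.7, 138.0]
eef_rot: [[-0.643, 0.766, 0.001], [0.766, 0.643, 0.001], [-0.0, 0.002, -1.0]]
ft_force: [-0.4, -1.0, 4.7]
width: 18.2
```

Call:
play_rows([
  [[0, 0, 0, 0, 0, -2, 0], [0, 0, 0, 0, 0, -3, 0], [0, 0, 0, 0, 0, -3, 0], [0, 0, 0, 0, 0, -3, 0], [0, 0, 0, 0, 0, -1, 0], [0, 0, 0, 0, 0, 0, 0], [0, 0, 0, 0, 0, 0, 0]],
])

```text
time: 41.75
tcp_pos: [455.7, 387.5, 255.2]
eef_rot: [[-0.643, 0.766, -0.002], [0.766, 0.643, -0.002], [-0.001, -0.003, -1.0]]
ft_force: [-0.4, -0.4, -1.4]
width: 18.7
```

Run:
```python
from h import *
goto((575.5,382,255,122,6),(575.5,382,139,122,6))
for n in("top","scene"):
    c=cam(n);P=c["P"].reshape(-1,3)
    k=(np.hypot(P[:,0]-455,P[:,1]-387)<45)
    for lo in range(112,200,12):
        r=P[k&(P[:,2]>lo)&(P[:,2]<lo+12)]
        if len(r): print(n,lo,len(r),r.mean(0).round(1))
save(c,"pics/j.png",(400,120,560,320),3)
```

```text
t 41.75 tcp [455.7 387.5 255.2] a 130.0 tilt 0.16 F [-0.4 -0.4 -1.4] w 18.7 j [-20.  33. -37.  88.  21.  66. -22.]
6 rows: rz 0.0233  t -1.267 1.548 0.003  |t| 2.00
6 rows: rz -0.0000  t 0.000 0.000 1.933  |t| 0.00
top 112 2 [440.7 377.2 123.8]
top 124 34 [451.3 374.  132.1]
top 136 51 [449.5 375.5 142.5]
top 148 51 [449.9 374.5 154.5]
top 160 54 [449.  374.7 167. ]
top 172 55 [449.6 376.1 178.5]
top 184 55 [450.4 374.7 190.4]
top 196 127 [451.5 380.7 204.3]
scene 112 1 [469.8 388.6 121.5]
scene 124 50 [467.1 384.4 130.8]
scene 136 47 [467.1 385.  142.6]
scene 148 53 [468.  384.1 154.8]
scene 160 50 [468.6 386.2 166.5]
scene 172 57 [467.3 383.3 178.4]
scene 184 56 [467.9 384.1 189.6]
scene 196 99 [464.2 384.9 203.5]
```

View pics/j.png

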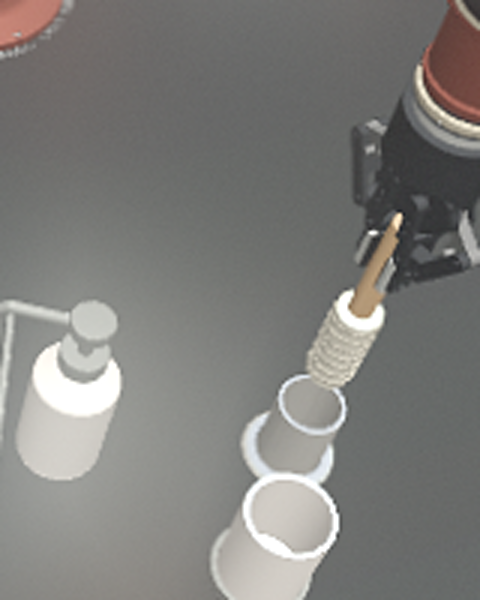

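The crop shows the brush held upright, its head at crop (345,340) above the empty stand at (310,405), and the jar at (290,515). I'll move it over the jar.

Call:
play_rows([
  [[0, 0, 0.023, -1.27, 1.55, 0, 0], [0, 0, 0.023, -1.27, 1.55, 0, 0], [0, 0, 0.023, -1.27, 1.55, 0, 0], [0, 0, 0.023, -1.27, 1.55, 0, 0], [0, 0, 0.023, -1.27, 1.55, 0, 0], [0, 0, 0.023, -1.27, 1.55, 0, 0], [0, 0, 0, 0, 0, 0, 0], [0, 0, 0, 0, 0, 0, 0], [0, 0, 0, 0, 0, 0, 0]],
])

```text
time: 42.75
tcp_pos: [574.5, 383.6, 256.1]
eef_rot: [[-0.533, 0.846, -0.002], [0.846, 0.533, -0.0], [0.001, -0.002, -1.0]]
ft_force: [-0.0, -0.4, -0.9]
width: 18.2
```

Run:
```python
from h import *
goto((575.5,382,145,122,6))
c=cam("scene");P=c["P"].reshape(-1,3); d=np.hypot(P[:,0]-456,P[:,1]-388)
r=P[(d<33)&(P[:,2]>72)&(P[:,2]<79)]; print(len(r),fit_circle(r[:,:2]),cv2.minEnclosingCircle(r[:,:2].astype(np.float32)))
c=cam("top");P=c["P"].reshape(-1,3); d=np.hypot(P[:,0]-456,P[:,1]-388)
r=P[(d<33)&(P[:,2]>72)&(P[:,2]<79)]; print(len(r),fit_circle(r[:,:2]),cv2.minEnclosingCircle(r[:,:2].astype(np.float32)))
```

```text
t 42.75 tcp [574.5 383.6 256.1] a 122.23 tilt 0.13 F [-0.  -0.4 -0.9] w 18.2 j [-19.  41. -33.  71.  22.  74. -20.]
6 rows: rz 0.0007  t -0.032 0.000 1.852  |t| 0.03
67 (array([455.38239895, 388.55761652]), np.float64(25.644337688178002)) ((456.3539123535156, 388.3117370605469), 28.667593002319336)
0 (array([0., 0.]), np.float64(0.0)) ((0.0, 0.0), 0.0)
```

Call:
play_rows([
  [[0, 0, 0, -0.2, 0, 2.5, 0], [0, 0, 0, 0, 0, 2.5, 0], [0, 0, 0, 0, 0, 2.5, 0], [0, 0, 0, 0, 0, 2, 0], [0, 0, 0, 0, 0, 1, 0], [0, 0, 0, 0, 0, 0.8, 0], [0, 0, 0, 0, 0, 0, 0], [0, 0, 0, 0, 0, 0, 0]],
])

```text
time: 43.65
tcp_pos: [577.5, 381.8, 144.9]
eef_rot: [[-0.531, 0.847, 0.001], [0.847, 0.531, 0.001], [0.0, 0.002, -1.0]]
ft_force: [0.1, -0.1, -0.7]
width: 18.5
```

Call:
play_rows([
  [[0, 0, 0, 0, 0, 0.4, 0], [0, 0, 0, 0, 0, 0, 0], [0, 0, 0, 0, 0, -2, 0], [0, 0, 0, 0, 0, -3, 0], [0, 0, 0, 0, 0, -2.5, 0], [0, 0, 0, 0, 0, 0, 0], [0, 0, 0, 0, 0, 0, 0]],
])

```text
time: 44.35
tcp_pos: [577.2, 381.2, 215.2]
eef_rot: [[-0.531, 0.847, 0.001], [0.847, 0.531, 0.0], [-0.0, 0.001, -1.0]]
ft_force: [1.3, -1.0, -1.8]
width: 18.1
```

Call:
play_rows([
  [[0, 0, 0, 0, 0, 2, 0], [0, 0, 0, 0, 0, 3, 0], [0, 0, 0, 0, 0, 1.8, 0], [0, 0, 0, 0, 0, 0.7, 0], [0, 0, 0, 0, 0, 0, 0], [0, 0, 0, 0, 0, 0, 0]],
])

```text
time: 44.95
tcp_pos: [576.8, 380.7, 138.6]
eef_rot: [[-0.532, 0.847, -0.001], [0.847, 0.532, -0.001], [-0.0, -0.002, -1.0]]
ft_force: [0.2, 0.5, -0.6]
width: 18.3
```

Call:
play_rows([
  [[0, 0, 0, 0, 0, -2, 0], [0, 0, 0, 0, 0, -3, 0], [0, 0, 0, 0, 0, -2.5, 0], [0, 0, 0, 0, 0, 0, 0], [0, 0, 0, 0, 0, -2.5, 0], [0, 0, 0, 0, 0, -1.5, 0], [0, 0, 0, 0, 0, 0, 0]],
])

```text
time: 45.65
tcp_pos: [577.7, 381.8, 255.9]
eef_rot: [[-0.531, 0.847, 0.002], [0.847, 0.531, 0.002], [0.001, 0.003, -1.0]]
ft_force: [-0.2, -0.0, -1.4]
width: 18.0
```

Run:
```python
from h import *
goto((455.7,388.2,255,130,6))
c=cam("scene");P=c["P"].reshape(-1,3);k=(np.hypot(P[:,0]-575,P[:,1]-384)<45)
for lo in range(106,200,12):
    r=P[k&(P[:,2]>lo)&(P[:,2]<lo+12)]
    if len(r): print(lo,len(r),r.mean(0).round(1),r[:,2].min())
```

```text
t 45.65 tcp [577.7 381.8 255.9] a 122.09 tilt 0.18 F [-0.2 -0.  -1.4] w 18.0 j [-19.  41. -33.  71.  22.  74. -20.]
6 rows: rz -0.0230  t 1.265 -1.598 0.015  |t| 2.04
106 1 [610.7 367.9 106.8] 106.77643302763022
118 9 [589.1 380.3 126.9] 122.29051925601948
130 52 [589.7 378.6 135.7] 130.10806498765896
142 49 [590.2 379.7 147.9] 142.45008872895528
154 53 [589.1 379.2 159. ] 154.01332794519237
166 52 [589.9 379.7 171.8] 166.37002663138162
178 56 [590.4 379.5 184.1] 178.05984667415112
190 58 [591.  380.6 196.5] 190.13123185231166
```

Call:
play_rows([
  [[0, 0, -0.023, 1.27, -1.6, 0, 0], [0, 0, -0.023, 1.27, -1.6, 0, 0], [0, 0, -0.023, 1.27, -1.6, 0, 0], [0, 0, -0.023, 1.27, -1.6, 0, 0], [0, 0, -0.023, 1.27, -1.6, 0, 0], [0, 0, -0.023, 1.27, -1.6, 0, 0], [0, 0, 0, 0, 0, 0, 0], [0, 0, 0, 0, 0, 0, 0], [0, 0, 0, 0, 0, 0, 0]],
])

```text
time: 46.6
tcp_pos: [456.2, 386.9, 253.7]
eef_rot: [[-0.641, 0.767, -0.0], [0.767, 0.641, -0.001], [-0.001, -0.001, -1.0]]
ft_force: [0.3, 1.3, -0.4]
width: 18.7
```

Run:
```python
from h import *
goto((455.7,388.4,140,130,6))
c=cam("scene");P=c["P"].reshape(-1,3);k=(np.hypot(P[:,0]-456,P[:,1]-387)<45)
r=P[k&(P[:,2]>126)&(P[:,2]<200)]; print(r.mean(0)+11.5*np.array([-.964,.266,0]))
```

```text
t 46.6 tcp [456.2 386.9 253.7] a 129.89 tilt 0.07 F [ 0.3  1.3 -0.4] w 18.7 j [-20.  33. -37.  88.  21.  66. -22.]
6 rows: rz -0.0003  t 0.025 0.010 1.895  |t| 0.03
[457.50375294 387.1475431  163.95219339]
```

Call:
play_rows([
  [[0, 0, 0, 0.15, 0, 2.5, 0], [0, 0, 0, 0, 0, 2.5, 0], [0, 0, 0, 0, 0, 2, 0], [0, 0, 0, 0, 0, 2, 0], [0, 0, 0, 0, 0, 1.5, 0], [0, 0, 0, 0, 0, 0.8, 0], [0, 0, 0, 0, 0, 0.1, 0], [0, 0, 0, 0, 0, 0, 0], [0, 0, 0, 0, 0, 0, 0]],
])

```text
time: 47.55
tcp_pos: [454.5, 389.5, 141.7]
eef_rot: [[-0.643, 0.766, 0.001], [0.766, 0.643, 0.002], [0.0, 0.002, -1.0]]
ft_force: [0.6, -0.1, -1.3]
width: 18.3
```

Call:
play_rows([
  [[0, 0, 0, 0, 0, 0.2, 0], [0, 0, 0, 0, 0, 0, 0.4], [0, 0, 0, 0, 0, 0, 0.6], [0, 0, 0, 0, 0, 0, 0.6], [0, 0, 0, 0, 0, -2, 0.6], [0, 0, 0, 0, 0, -4, 0.6], [0, 0, 0, 0, 0, -4, 0.6], [0, 0, 0, 0, 0, -4, 0.6], [0, 0, 0, 0, 0, 0, 0.6], [0, 0, 0, 0, 0, 0, 0.6]],
])

```text
time: 48.55
tcp_pos: [454.0, 389.2, 279.8]
eef_rot: [[-0.643, 0.766, 0.002], [0.766, 0.643, 0.001], [-0.0, 0.002, -1.0]]
ft_force: [-0.3, -0.6, -0.2]
width: 51.1
```

Run:
```python
from h import *
here()
for n in("scene","top"):
    c=cam(n);P=c["P"]
    def sel(x0,x1,y0,y1,z0,z1): 
        return P[(P[...,0]>x0)&(P[...,0]<x1)&(P[...,1]>y0)&(P[...,1]<y1)&(P[...,2]>z0)&(P[...,2]<z1)]
    q=sel(420,490,350,425,191,205); print(n,"brush top",len(q),q.mean(0) if len(q) else '')
    q=sel(470,545,180,222,150,195); print("pump",np.median(q[:,2]))
    q=sel(440,660,-500,-240,25,33); print("tray",cv2.minAreaRect(q[:,:2].astype(np.float32)))
    if n=="scene": save(c,"pics/k.png",(130,120,560,370),1.8)
```

```text
t 48.55 tcp [454.  389.2 279.8] a 130.01 tilt 0.14 F [-0.3 -0.6 -0.2] w 51.1 j [-20.  32. -38.  86.  20.  69. -21.]
scene brush top 64 [456.24435768 388.37651393 196.04267284]
pump 185.03844184364038
tray ((538.0750122070312, -370.3257751464844), (204.1521759033203, 175.15904235839844), 86.48420715332031)
top brush top 94 [450.43465459 389.90244792 195.67870626]
pump 185.00121097157813
tray ((535.0841064453125, -368.9147644042969), (202.94058227539062, 177.16236877441406), 87.36759948730469)
```

View pics/k.png

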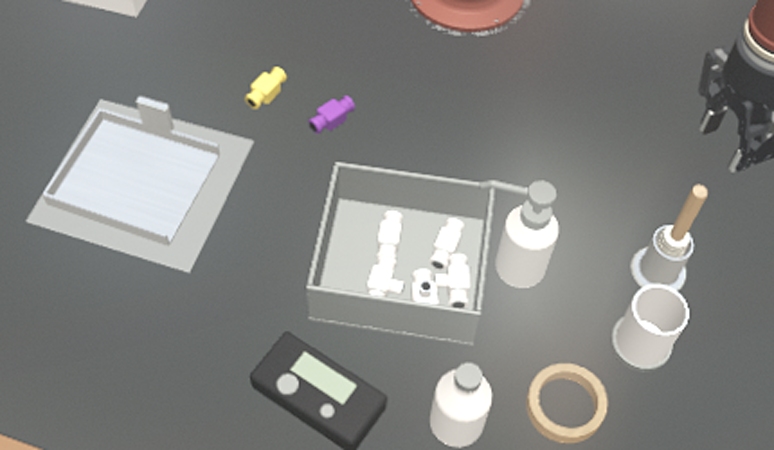

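The last picture shows the end state:
- **Tray:** empty on its mat at (135,170).
- **Connectors:** all five in the tub at (390,230), (383,275), (447,245), (425,290) and (458,280).
- **Pump:** head up.
- **Brush:** upright in its stand at (690,225).
- **Gripper:** clear of everything.

I'm handing the job in.

```bash
python3 -c "
from h import *
print(robot.finish_job()); here()"
```

```text
the job is handed in; nothing more can be done
None
the job is handed in; nothing more can be done
```

I did every step of the job and handed it in at about 48.6 s of the 210 s allowed; the hand-in reports no verdict.

- **Connectors and tray:** I put the four stray connectors on the tray with conn_a. I carried it level to the tub, tipped it to about 43°, and set it back on its mat. The last picture shows all five on the tub floor. The cameras put the tray within about 3 mm of where it started, and it measured flat (under 0.2°) when I set it down.
- **Pump:** Both presses reached the stop, with the press force rising to about 45 N and 42 N at z ≈ 163 mm. The head sprang back after each press, and its top measured 185 mm at the end.
- **Brush:** I made two strokes in the jar, with the bristle end going down to about 8 mm and 6 mm and up past 80 mm. The brush is back in its stand, standing upright with its top at 196 mm.
- **Bystanders:** I never went near the meter, bottle or tape, and they look untouched in the pictures.

The two cameras disagreed by about 3 mm in x throughout, and by 6 mm on the final position of the brush top. I used averages, and every grasp and placing held. I also saw no sign of a connector being knocked aside.

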